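# Hang the star saddles from the organiser on the display rail

## Task

Open only the compartment whose lid carries the star, leaving the other lids and everything else on the shelf where they are, and lay that lid flat on the rubber mat. Hang every display saddle you find in the compartment astride the rail's bar, upright and free-hanging. Then put the star lid back squarely on its own compartment so that it covers the mouth evenly.

Things in the scene. Friction and masses are not known exactly. Their poses are not given: they have to be found in the camera images.
- case: Fixed grey case, 194 mm (its x) by 432 mm (its y) by 96 mm high: four open-topped wells in a row along y at 108 mm pitch, each 170 mm (x) by 84 mm (y) inside, floor 6 mm thick; outer walls 12 mm, dividers 24 mm and 2 mm below the rim. Each well is covered by its own lid resting loose on the flat rim; which lid lies on which well varies; lids lie 10 mm apart. Origin: centre of its underside.
- well0 (a point): Centre of the mouth of well 0 of the case, at rim height (96 mm above the table); axes as the case's. A closed lid's origin is at this point of its well.
- well1 (a point): Centre of the mouth of well 1 of the case, at rim height (96 mm above the table); axes as the case's. A closed lid's origin is at this point of its well.
- well2 (a point): Centre of the mouth of well 2 of the case, at rim height (96 mm above the table); axes as the case's. A closed lid's origin is at this point of its well.
- well3 (a point): Centre of the mouth of well 3 of the case, at rim height (96 mm above the table); axes as the case's. A closed lid's origin is at this point of its well.
- lid_star: Loose lid, 184 (x) by 98 (y) by 6 mm, 0.18 kg; a 160 by 74 by 4 mm plug under it enters the mouth, 5 mm play all round. Black T-handle at x = -8 mm: grip bar 50 mm along x, 12 thick in y, 38 to 72 mm above the underside; pinch it from above. Brass mark on top at x = +60 mm: a flat five-pointed star 48 mm across, 10 mm high. Origin: centre of the plate's underside.
- lid_hex: Loose lid, 184 (x) by 98 (y) by 6 mm, 0.18 kg; a 160 by 74 by 4 mm plug under it enters the mouth, 5 mm play all round. Black T-handle at x = -8 mm: grip bar 50 mm along x, 12 thick in y, 38 to 72 mm above the underside; pinch it from above. Brass mark on top at x = +60 mm: a hexagonal nut shape 40 mm across, 10 mm high, with a dark round hole. Origin: centre of the plate's underside.
- lid_dome: Loose lid, 184 (x) by 98 (y) by 6 mm, 0.18 kg; a 160 by 74 by 4 mm plug under it enters the mouth, 5 mm play all round. Black T-handle at x = -8 mm: grip bar 50 mm along x, 12 thick in y, 38 to 72 mm above the underside; pinch it from above. Brass mark on top at x = +60 mm: a round dome 38 mm across, 15 mm high. Origin: centre of the plate's underside.
- lid_square: Loose lid, 184 (x) by 98 (y) by 6 mm, 0.18 kg; a 160 by 74 by 4 mm plug under it enters the mouth, 5 mm play all round. Black T-handle at x = -8 mm: grip bar 50 mm along x, 12 thick in y, 38 to 72 mm above the underside; pinch it from above. Brass mark on top at x = +60 mm: a square block 32 mm wide, 10 mm high. Origin: centre of the plate's underside.
- saddle1: Steel saddle, may be absent: 56 mm long (x), 34 wide (y), 82 high, 0.09 kg. Legs 42 high, 26 apart inside, under a 45-degree roof that centres itself on the bar; origin (underside centre) then 45 mm below the bar's middle line. Black fin on top (40 long in x, 8 thick, 55 to 82 mm up): pinch it from above. Starts upright under the star lid, its x along the case's y, at well x = -57 mm.
- saddle2: Steel saddle, may be absent: 56 mm long (x), 34 wide (y), 82 high, 0.09 kg. Legs 42 high, 26 apart inside, under a 45-degree roof that centres itself on the bar; origin (underside centre) then 45 mm below the bar's middle line. Black fin on top (40 long in x, 8 thick, 55 to 82 mm up): pinch it from above. Starts upright under the star lid, its x along the case's y, at well x = -19 mm.
- saddle3: Steel saddle, may be absent: 56 mm long (x), 34 wide (y), 82 high, 0.09 kg. Legs 42 high, 26 apart inside, under a 45-degree roof that centres itself on the bar; origin (underside centre) then 45 mm below the bar's middle line. Black fin on top (40 long in x, 8 thick, 55 to 82 mm up): pinch it from above. Starts upright under the star lid, its x along the case's y, at well x = 19 mm.
- saddle4: Steel saddle, may be absent: 56 mm long (x), 34 wide (y), 82 high, 0.09 kg. Legs 42 high, 26 apart inside, under a 45-degree roof that centres itself on the bar; origin (underside centre) then 45 mm below the bar's middle line. Black fin on top (40 long in x, 8 thick, 55 to 82 mm up): pinch it from above. Starts upright under the star lid, its x along the case's y, at well x = 57 mm.
- rail: Fixed display rail: wooden base 320 mm (its x) by 70 mm by 10 mm, two posts 162 mm high and 14 mm thick at x = +/-150 mm, and a round steel bar 12 mm in diameter along its x between them, middle line 150 mm above the table. Origin: centre of its underside.
- rail_mid (a point): Middle of the bar (on its middle line, 150 mm above the table); x along the bar, z up. The free bar runs from x = -143 to +143 mm.
- mat: Fixed thin black rubber mat on the table in front of the case, 110 mm (its x) by 200 mm (its y), 4 mm thick, for laying the lid on; the lid fits with its long side along the mat's y. Origin: centre of its underside.
- axle_nut: Bystander: chrome axle nut, 52 mm across the corners, 30 mm high, about 175 mm from the mat's middle along the mat's +y. Origin: underside centre.
- bell: Bystander: brass bell, 60 mm across, 58 mm high, about 170 mm from the mat's middle along the mat's -y. Origin: underside centre.
- spoke_wrench: Bystander: flat steel spoke wrench, 127 mm long, 8 mm high; round 44 mm head at the origin, handle towards its -x.
- star_cap: Bystander: big gold star-shaped valve cap, 68 mm across, 26 mm high. Origin: underside centre.
Mind the look-alikes: they are no part of the job. Leave any orange look-alike of the lid_star alone.

How it is judged:
By the outcome, as a careful person would: the job done as asked, in the order asked, and still so for the second after the job is handed in, with the robot touching nothing.
Of saddle1, saddle2, saddle3, saddle4 only 3 to 4 are there at a start; the rules pass over those that are not, and their reading is None.
At some moment in a run one of lid_star may be knocked a few centimetres aside while the robot is not near it.
Once in a run the grip may slacken for a moment while it holds something.
It also fails if it takes over 210 s, if anything falls off the work surface, if the arm or the gripper's body presses on something with over 40 N, if the wrist force passes 120 N, or if a joint passes its speed limit or range.

## Robot

A 6-joint arm with a two-finger parallel gripper is mounted at the origin on the work surface. World frame = base frame: x ahead of the robot, y to its left, z up, the work surface at z = 0. Lengths are in mm, angles in degrees, forces in N, time in s.
With the tool pointing down it reaches from about 350 to 850 mm from the base axis. Payload 8.1 kg.
Tool frame: the origin (TCP) lies at the very end of the fingers, on their centre line; the grasp point (between the pads) lies r.tcp_to_grasp behind it (r.tcp_to_grasp is the distance from the TCP to the grasp point, in mm); z points along the fingers, y is the line along which they close (so a half turn about z gives the same grasp; the last joint's range is limited). The gripper opens to 85 mm and grips with 20 to 120 N. Pads are 22 mm wide; open, the fingers measure 114 mm over their backs; the gripper's body (76 mm by 85 mm) begins 54 mm behind the grasp point. The pads swing forward as they close: fully open they stand 13 mm farther back than shut.
Start: joints at [-70.783, 7.471, 85.268, -0, 87.261, -4.893], TCP at [245.114, -547.653, 231.292] pointing down, gripper open.
Joint ranges: [-169.43, 169.43], [-51.17, 129.36], [1.28, 143.12], [-76.62, 256.62], [0, 156.53], [-152.29, 152.29]. Speed limits (degrees/s): [136.94, 136.94, 159.86, 180, 180, 180].

## Interface

Orientations are given as [roll, pitch, yaw] about the fixed x, y, z axes, in that order (R = Rz(yaw) Ry(pitch) Rx(roll)).
In Python, from bench import sense, viewer, order, r gives the robot as it stands.
- The arm moves only by the tool carry_out, never from a script. Its argument "increments" is one flat list of numbers, 7 for each row, row after row: the shift along the tool's x, y, z as a fraction of full scale, then the turn, a rotation vector about the tool's x, y, z as a fraction of full scale, then the opening, from -1 (shut) to 1 (fully open). A call has exactly 10 rows; each row is the pose to reach, as a shift and turn from the pose commanded when the call began, along the tool's axes at that moment, turning the shorter way round; what a row does not reach only later rows make up. Full scale, the value 1, is 400 mm for a shift and 2 pi rad for a turn. A row lasts 1/8 s, in which the tool goes at most 62.5 mm and 10.7 degrees, less where a joint would pass 70% of its speed; a pose out of reach is approached as far as the arm can. A call with a number of a shift or a turn outside -1 to 1 is refused whole. A call with a gripper value outside its range is refused whole. The fingers move at their own pace and stop on an object; "force" is the grip in N (left out, the last holds). Time passes only in rows, so rows that repeat a pose let the fingers close, or fill a call up. It gives the time, the measured TCP pose, the force, the opening and the grip force at its end, in the units of the state.
- sense(): the state, without advancing time (a new reading comes with each control period).
- viewer.snapshot(name): name is "side" or "top" or "wrist"; returns the picture (400x640x3 uint8, red, green, blue); there is no depth.
- viewer.get_calibration(name): a dict with "fx", "fy", "cx", "cy" (pixels), "R" (3x3) and "t" (3): a world point X has camera coordinates R X + t. Camera axes: x right, y down, z forward; pixel columns grow to the right and rows downward; lengths in mm; the calibration is good to about 2 mm. The wrist camera is an equidistant fisheye: a pixel r from the principal point sees the ray r / f radians off the axis. A picture is of the moment at which its call begins: read the wrist's pose just before it. get_calibration takes no time and is no camera call; for the wrist camera it gives the pose at the moment of the call.
- order.hand_in(): hands the job in; it is judged then, once.
The state is a dict: "time": time; "joint_pos": joint angles; "qd": joint speeds; "joint_efforts": joint torques, N m; "tool_pos": TCP position; "tcp_rot": TCP orientation; "ft_force": force on the tool from outside, world axes, zero at the start; "wrist_torque": the same for the moment, N m; "finger_gap": finger opening in mm; "grip_force": force on a finger pad.
Only numpy, scipy, OpenCV 4.12 (cv2) and the standard library are available. Lean on these libraries where they do the work, as an engineer would, in place of code of your own. Each camera call takes 0.05 s, during which the arm holds its last target. There are 200 camera calls.

## Working session

There is one attempt and no reset: what is moved stays moved. The work goes in short steps, Python scripts to look and compute and a tool call to move; the robot and the scene stay as the last step left them, time stands still between calls to the robot, and variables do not carry over. Pictures are saved under pics/ and viewed, at most 14 in all, crops included, and the job is handed in when it is done.

Besides the shell and the picture viewer there is one more tool, called after "Emit:" by a JSON object that holds its "method" and its "body". carry_out: Moves the arm, as the interface text tells. Its arguments: {"type":"object","properties":{"increments":{"type":"array"},"force":{"type":"number"}},"required":["increments"]}

```bash
ls; mkdir -p pics
python3 - <<'E'
from bench import sense, viewer, order, r
import cv2
print(r.tcp_to_grasp, sense())
for n in("side","top"):
    c=viewer.get_calibration(n);print(n,c)
    cv2.imwrite(f"pics/{n}0.png",viewer.snapshot(n)[:,:,::-1])
E
```

```text
pics
18.700000000000003 {'time': 0.0, 'joint_pos': array([-7.07811930e+01,  7.51607711e+00,  8.53303695e+01,  2.02617568e-03,
        8.72629364e+01, -4.89575252e+00]), 'qd': array([ 0.01825234,  0.0052731 , -0.00677399, -0.03538812,  0.07677534,
       -0.01811487]), 'joint_efforts': array([ 2.60260102e-03, -5.69390166e+01, -5.00554526e+01,  1.80147481e-04,
        1.45498331e-02, -5.80909204e-05]), 'tool_pos': array([ 244.95669614, -547.09832572,  230.22390224]), 'tcp_rot': array([-1.79891189e+02, -1.13513690e-02,  2.41144500e+01]), 'ft_force': array([-0.60731617, -0.10346378, -0.3001951 ]), 'wrist_torque': array([-0.00916109,  0.02072778, -0.0098366 ]), 'grip_force': 0.0, 'finger_gap': 85.09281688644971}
side {'fx': 505.3926673888962, 'fy': 505.3926673888962, 'cx': 321.1934772599762, 'cy': 196.05650875871126, 'R': array([[-0.71230182, -0.70172282,  0.01453256],
       [-0.55173794,  0.54701753, -0.62956896],
       [ 0.43383334, -0.45646128, -0.77680869]]), 't': array([ 430.80311654,  230.04784566, 1387.92447158])}
top {'fx': 440.49291089094027, 'fy': 440.49291089094027, 'cx': 325.5747950436669, 'cy': 198.07809000761065, 'R': array([[-0.05538912, -0.99845367,  0.00472342],
       [-0.975479  ,  0.05310416, -0.21358995],
       [ 0.21300884, -0.01643815, -0.97691198]]), 't': array([ 165.71217006,  475.63621523, 1529.9948964 ])}
```

View pics/side0.png

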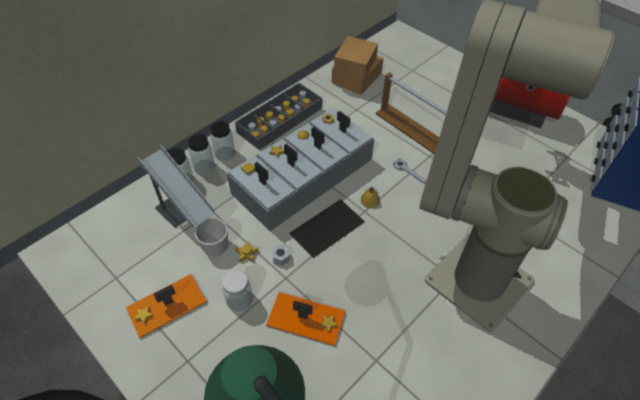

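View pics/top0.png

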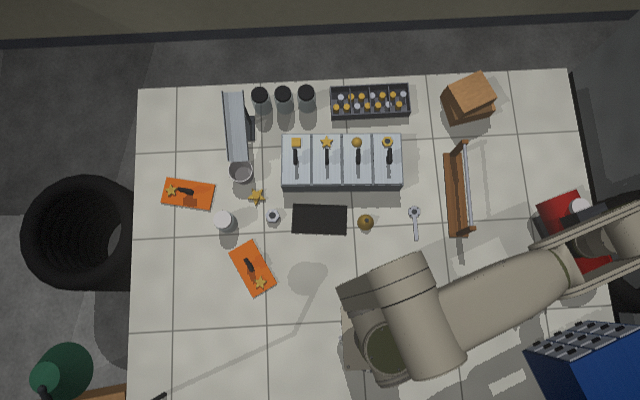

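Candidates for the star lid, as top-view pixels:
- grey lid with star at (327,143)
- orange look-alike lids at (172,189) and (260,283)
- gold star cap at (256,196)

I choose the grey case lid, second from the left. Next is a close crop to check it.

Run:
```python
import cv2,numpy as np
t=cv2.imread("pics/top0.png");s=cv2.imread("pics/side0.png")
a=cv2.resize(t[125:245,240:480],None,fx=3.3,fy=3.3,interpolation=cv2.INTER_CUBIC) # 792x396
cv2.imwrite("pics/topc.png",a)
b=cv2.resize(s[70:250,220:450],None,fx=3.3,fy=3.3,interpolation=cv2.INTER_CUBIC)
cv2.imwrite("pics/sidec.png",b)
```

```text
(no output)
```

View pics/topc.png

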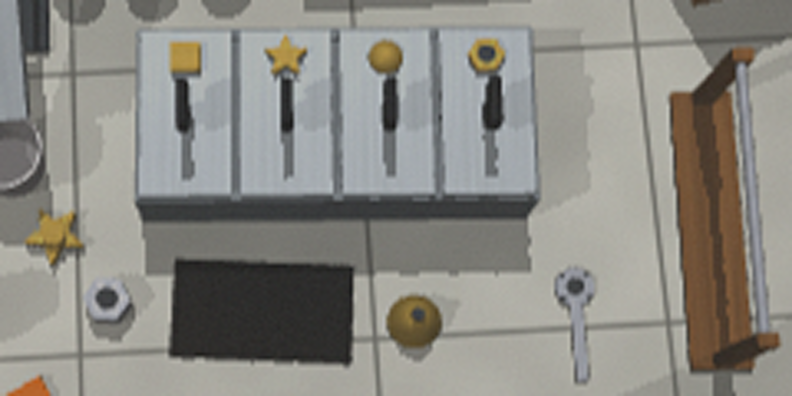

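View pics/sidec.png

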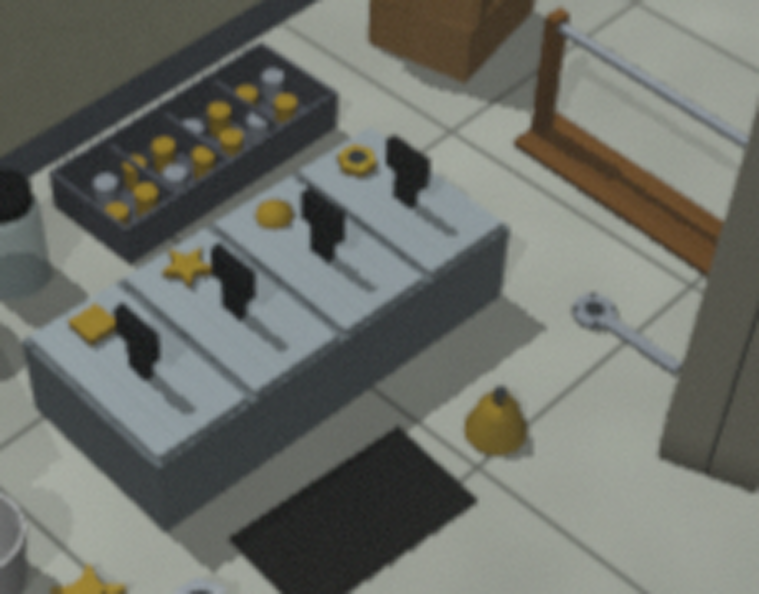

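```bash
cat > h.py <<'E'
import numpy as np,cv2
from bench import sense,viewer,order,r
def ray(n,uv,c=None):
    c=c or viewer.get_calibration(n);d=np.array([(uv[0]-c['cx'])/c['fx'],(uv[1]-c['cy'])/c['fy']])
    if n=="wrist":
        th=np.hypot(*d);d=d/max(th,1e-9)*np.sin(th);d=np.r_[d,np.cos(th)]
    else:d=np.r_[d,1]
    R=np.array(c['R']);return -R.T@np.array(c['t']),R.T@(d/np.linalg.norm(d))
def plane(n,uv,z,c=None):
    o,d=ray(n,uv,c);return o+d*(z-o[2])/d[2]
def tri(*rs):
    A=sum(np.eye(3)-np.outer(d,d) for o,d in rs);b=sum((np.eye(3)-np.outer(d,d))@o for o,d in rs)
    return np.linalg.solve(A,b)
def proj(n,X,c=None):
    c=c or viewer.get_calibration(n);p=np.array(c['R'])@X+np.array(c['t'])
    if n=="wrist":
        q=np.hypot(p[0],p[1]);k=np.arctan2(q,p[2])/max(q,1e-9);u=p[:2]*k
    else:u=p[:2]/p[2]
    return np.array([c['cx']+c['fx']*u[0],c['cy']+c['fy']*u[1]])
E
cat > m1.py <<'E'
from h import *
np.set_printoptions(precision=1,suppress=True)
T=lambda x,y:((x+.5)/3.3-.5+240,(y+.5)/3.3-.5+125)
S=lambda x,y:((x+.5)/3.3-.5+220,(y+.5)/3.3-.5+70)
for n,a,b in [("star",(286,57),(187,266)),("square",(185,55),(93,322)),("hex",(487,55),(357,160)),("barfar",(741,64),(563,28)),("hfar",(286,80),(213,247)),("hnear",(287,128),(253,272)),
 ("casecorner",(139,30),(27,345)),("cc2",(538,193),(509,228)),("mat1",(353,267),(400,428)),("mat2",(350,364),(476,498)),("mat3",(176,260),(230,539))]:
    print(n,tri(ray("top",T(*a)),ray("side",S(*b))))
print("lids z102",[plane("top",T(*p),102) for p in[(139,30),(531,30),(538,193),(138,196)]])
print("stars z112",[plane("top",T(*p),112) for p in[(185,55),(286,57),(386,56),(487,55)]])
print("mat",[plane("top",T(*p),4) for p in[(176,260),(353,267),(350,364),(170,355)]])
print("bar",[plane("top",T(*p),150) for p in[(741,65),(765,333)]])
E
python3 m1.py
```

```text
star [676.1 125.9 104.7]
square [682.8 234.1 106.6]
hex [667.5 -91.4 102.8]
barfar [ 627.8 -350.8  144.2]
hfar [631.4 129.5 163.5]
hnear [577.  131.8 173.3]
casecorner [721.2 283.7  84.7]
cc2 [ 511.5 -136.5   89. ]
mat1 [461.2  61.5  -0.7]
mat2 [353.8  73.2   2.9]
mat3 [481.1 259.6  -2. ]
lids z102 [array([717. , 283.9, 102. ]), array([ 694.2, -141.5,  102. ]), array([ 511.7, -132.2,  102. ]), array([531.4, 291.3, 102. ])]
stars z112 [array([682.2, 234.7, 112. ]), array([674.1, 126.5, 112. ]), array([669.4,  19. , 112. ]), array([664.7, -89.6, 112. ])]
mat [array([480.6, 259.7,   4. ]), array([461.9,  62.7,   4. ]), array([353.4,  73.1,   4. ]), array([374.2, 270.5,   4. ])]
bar [array([ 626.2, -347.9,  150. ]), array([ 342.9, -337.3,  150. ])]
```

```bash
cat >> h.py <<'E'
import json,sys,os
from scipy.spatial.transform import Rotation as Ro
RX=np.diag([1,-1,-1.])
def Rt(yaw):return Ro.from_euler('z',yaw,degrees=True).as_matrix()@RX
def plan(*wps):
    """waypoints x,y,z,yaw -> row numbers; final becomes the commanded pose"""
    f="cmd.json";c=json.load(open(f)) if os.path.exists(f) else [245.114,-547.653,231.292,24.11]
    R=Rt(c[3]);p=np.array(c[:3])
    for w in wps:
        s=np.round(R.T@(np.array(w[:3])-p)/400,3);a=round(-((w[3]-c[3]+180)%360-180)/360,3)
        q=p+R@s*400;y=c[3]-a*360
        print(w,"->",s.tolist(),"rz",a,"dist %.0f"%np.linalg.norm(q-p))
    json.dump([*q,y],open(f,"w"))
def st():
    s=sense();np.set_printoptions(precision=1,suppress=True)
    print("t%.1f"%s['time'],s['tool_pos'],s['tcp_rot'],"F",s['ft_force'],"gap %.1f grip %.1f"%(s['finger_gap'],s['grip_force']))
E
python3 - <<'E'
from h import *
plan((440,-330,340,-2))
c=viewer.get_calibration("wrist");R=c['R'];print(c, -R.T@c['t']-sense()['tool_pos'])
E
```

```text
(440, -330, 340, -2) -> [0.667, -0.298, -0.272] rz 0.073 dist 312
{'fx': 309.70691628693146, 'fy': 309.70691628693146, 'cx': 317.7604151727039, 'cy': 199.27960929307517, 'R': array([[ 4.08167336e-01, -9.12906865e-01, -6.93836247e-04],
       [-8.65489910e-01, -3.87208406e-01,  3.17800042e-01],
       [-2.90390499e-01, -1.29115088e-01, -9.48157504e-01]]), 't': array([-599.4906145 ,  -41.25575991,  379.55627688])} [ 74.25079184  32.91817309 142.23525804]
```

Emit:
{"method": "carry_out", "body": {"increments": [0.667,-0.298,-0.272,0,0,0.073,1,0.667,-0.298,-0.272,0,0,0.073,1,0.667,-0.298,-0.272,0,0,0.073,1,0.667,-0.298,-0.272,0,0,0.073,1,0.667,-0.298,-0.272,0,0,0.073,1,0.667,-0.298,-0.272,0,0,0.073,1,0.667,-0.298,-0.272,0,0,0.073,1,0.667,-0.298,-0.272,0,0,0.073,1,0.667,-0.298,-0.272,0,0,0.073,1,0.667,-0.298,-0.272,0,0,0.073,1]}}

```text
time: 1.35
tool_pos: [439.3, -330.5, 339.7]
tcp_rot: [-180.0, 0.0, -2.3]
ft_force: [0.8, 0.6, 1.6]
finger_gap: 85.5
grip_force: 0.0
```

Run:
```python
from h import *
st()
c=viewer.get_calibration("wrist");im=viewer.snapshot("wrist");cv2.imwrite("pics/w1.png",im[:,:,::-1])
json.dump({k:np.array(v).tolist() for k,v in c.items()},open("w1.json","w"))
cv2.imwrite("pics/top1.png",viewer.snapshot("top")[:,:,::-1])
plan((560,130,300,-3.1))
```

```text
t1.4 [ 439.3 -330.5  339.7] [-180.     0.    -2.3] F [0.8 0.6 1.6] gap 85.5 grip 0.0
(560, 130, 300, -3.1) -> [0.256, -1.16, 0.1] rz 0.003 dist 477
```

View pics/w1.png

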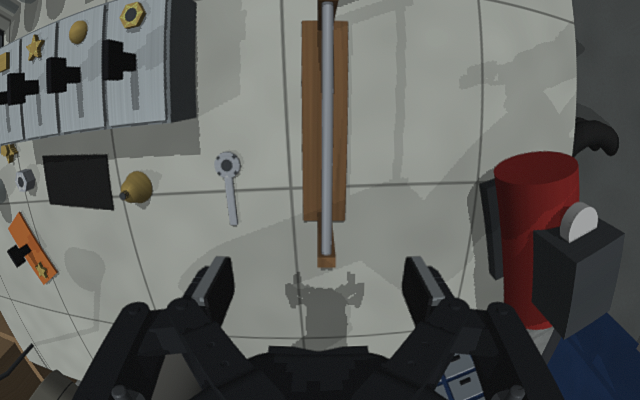

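The wrist view shows the bar running from (327,5) to (327,252), with its near post at (327,262). The star lid is at upper left, at (36,47).

Run:
```python
from h import *
json.dump([245.114,-547.653,231.292,24.11],open("cmd.json","w"))
plan((440,-330,340,-2)); print(json.load(open("cmd.json")))
plan((540,60,300,-3.1))
c=json.load(open("w1.json"));T=lambda x,y:((x+.5)/3.3-.5+240,(y+.5)/3.3-.5+125)
np.set_printoptions(precision=1,suppress=True)
for uv in[(327,10),(327,120),(327,252)]:print(plane("wrist",uv,150,c))
# heights: top-view bar point far end with wrist line
print(tri(ray("wrist",(327,3),c),ray("top",T(741,64))), tri(ray("wrist",(327,255),c),ray("top",T(766,336))))
```

```text
(440, -330, 340, -2) -> [0.667, -0.298, -0.272] rz 0.073 dist 312
[439.947159676977, -329.8665911258795, 340.092, -2.169999999999998]
(540, 60, 300, -3.1) -> [0.213, -0.983, 0.1] rz 0.003 dist 404
[ 618.4 -347.8  150. ]
[ 497.8 -343.1  150. ]
[ 341.6 -338.3  150. ]
[ 627.  -348.1  149.8] [ 339.2 -337.6  152.6]
```

Emit:
{"method": "carry_out", "body": {"increments": [0.213,-0.983,0.1,0,0,0.003,1,0.213,-0.983,0.1,0,0,0.003,1,0.213,-0.983,0.1,0,0,0.003,1,0.213,-0.983,0.1,0,0,0.003,1,0.213,-0.983,0.1,0,0,0.003,1,0.213,-0.983,0.1,0,0,0.003,1,0.213,-0.983,0.1,0,0,0.003,1,0.213,-0.983,0.1,0,0,0.003,1,0.213,-0.983,0.1,0,0,0.003,1,0.213,-0.983,0.1,0,0,0.003,1]}}

```text
time: 2.7
tool_pos: [540.0, 58.6, 300.4]
tcp_rot: [180.0, -0.0, -3.3]
ft_force: [-0.3, 0.6, -0.5]
finger_gap: 85.7
grip_force: 0.0
```

Run:
```python
from h import *
st()
c=viewer.get_calibration("wrist");im=viewer.snapshot("wrist");cv2.imwrite("pics/w2.png",im[:,:,::-1])
json.dump({k:np.array(v).tolist() for k,v in c.items()},open("w2.json","w"))
```

```text
t2.7 [540.   58.6 300.4] [180.   -0.   -3.3] F [-0.3  0.6 -0.5] gap 85.7 grip 0.0
```

View pics/w2.png

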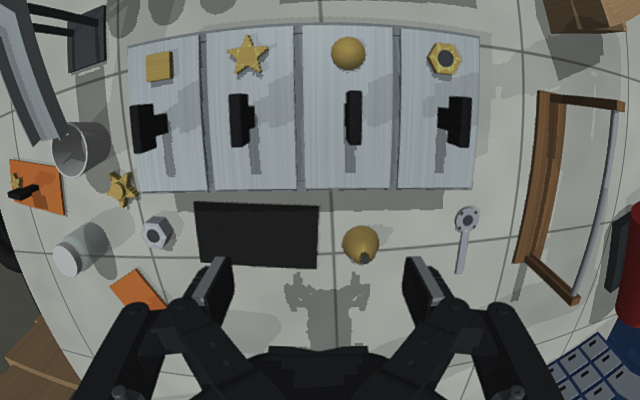

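It shows the star lid second from the left: star at (247,56), plate corners near (207,33), (294,27), (296,189) and (209,190), handle at (237,120). The mat is clear.

Run:
```python
from h import *
np.set_printoptions(precision=1,suppress=True)
c=json.load(open("w2.json"));T=lambda x,y:((x+.5)/3.3-.5+240,(y+.5)/3.3-.5+125)
print("star tri",tri(ray("wrist",(247,56),c),ray("top",T(286,57))), plane("wrist",(247,56),112,c))
q=np.array([plane("wrist",p,102,c) for p in[(207,33),(294,27),(296,189),(209,190)]]);print(q,q.mean(0))
print("handle far/near z168",plane("wrist",(235,94),168,c),plane("wrist",(235,147),168,c))
print("handle tri",tri(ray("wrist",(235,94),c),ray("top",T(287,80))),tri(ray("wrist",(235,147),c),ray("top",T(287,130))))
q=np.array([plane("wrist",p,4,c) for p in[(195,202),(319,206),(316,269),(199,262)]]);print(q,q.mean(0))
im=cv2.imread("pics/w2.png");cv2.imwrite("pics/w2c.png",cv2.resize(im[10:210,180:330],None,fx=3,fy=3,interpolation=cv2.INTER_CUBIC))
```

```text
star tri [675.6 126.2 107.3] [674.6 125.  112. ]
[[710.4 172.  102. ]
 [703.9  73.9 102. ]
 [521.3  84.1 102. ]
 [526.8 189.2 102. ]] [615.6 129.8 102. ]
handle far/near z168 [632.4 126.4 168. ] [584.2 131.2 168. ]
handle tri [632.4 128.4 159.4] [581.1 132.9 154.8]
[[481.6 255.7   4. ]
 [463.9  60.4   4. ]
 [354.1  71.7   4. ]
 [373.3 272.    4. ]] [418.3 164.9   4. ]
```

View pics/w2c.png

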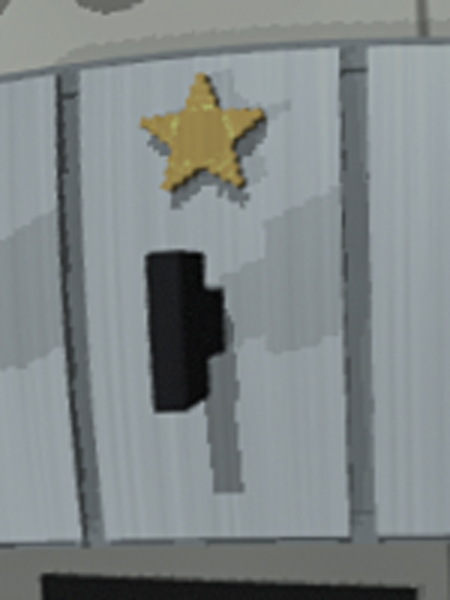

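```bash
python3 -c "
from h import *
plan((607.5,130,280,-3.1),(607.5,130,136,-3.1))"
```

```text
(607.5, 130, 280, -3.1) -> [0.159, -0.185, 0.05] rz -0.0 dist 100
(607.5, 130, 136, -3.1) -> [0.159, -0.185, 0.41] rz -0.0 dist 191
```

Emit:
{"method": "carry_out", "body": {"increments": [0.159,-0.185,0.05,0,0,0,0,0.159,-0.185,0.05,0,0,0,0,0.159,-0.185,0.05,0,0,0,0,0.159,-0.185,0.2,0,0,0,0,0.159,-0.185,0.3,0,0,0,0,0.159,-0.185,0.41,0,0,0,0,0.159,-0.185,0.41,0,0,0,0,0.159,-0.185,0.41,0,0,0,0,0.159,-0.185,0.41,0,0,0,-1,0.159,-0.185,0.41,0,0,0,-1], "force": 60}}

```text
time: 4.0
tool_pos: [609.1, 130.2, 138.7]
tcp_rot: [-180.0, -0.2, -3.3]
ft_force: [-0.6, -2.4, 7.3]
finger_gap: 11.3
grip_force: 59.3
```

```bash
python3 -c "
from h import *
plan((607.5,130,230,-3.1))"
```

```text
(607.5, 130, 230, -3.1) -> [-0.0, 0.0, -0.235] rz -0.0 dist 94
```

```bash
python3 -c "
from h import *
c=json.load(open('cmd.json'));c[2]-=94;json.dump(c,open('cmd.json','w'));print(c)
plan((607.5,130,254,-3.1),(417.1,157.7,200,84.6))"
```

```text
[607.6673947006395, 130.10069617054637, 136.09199999999998, -3.2499999999999982]
(607.5, 130, 254, -3.1) -> [-0.0, 0.0, -0.295] rz -0.0 dist 118
(417.1, 157.7, 200, 84.6) -> [-0.48, -0.042, -0.16] rz -0.244 dist 203
```

Emit:
{"method": "carry_out", "body": {"increments": [0,0,-0.12,0,0,0,-1,0,0,-0.24,0,0,0,-1,0,0,-0.295,0,0,0,-1,-0.15,-0.015,-0.295,0,0,-0.028,-1,-0.3,-0.028,-0.295,0,0,-0.056,-1,-0.4,-0.035,-0.27,0,0,-0.084,-1,-0.48,-0.042,-0.22,0,0,-0.112,-1,-0.48,-0.042,-0.16,0,0,-0.14,-1,-0.48,-0.042,-0.16,0,0,-0.16,-1,-0.48,-0.042,-0.16,0,0,-0.16,-1]}}

```text
time: 5.25
tool_pos: [416.9, 157.9, 200.5]
tcp_rot: [180.0, -0.0, 54.3]
ft_force: [-0.2, 0.4, -1.2]
finger_gap: 10.9
grip_force: 58.8
```

```bash
python3 -c "
from h import *
st()
c=json.load(open('cmd.json'));c[3]=-3.25+.16*360;json.dump(c,open('cmd.json','w'));print(c)
plan((417.1,157.7,75,84.6))
cv2.imwrite('pics/top2.png',viewer.snapshot('top')[:,:,::-1])"
```

```text
t5.2 [416.9 157.9 200.5] [180.   -0.   54.3] F [-0.2  0.4 -1.2] gap 10.9 grip 58.8
[416.9286327846933, 157.7586914480783, 200.09199999999998, 54.35]
(417.1, 157.7, 75, 84.6) -> [0.0, 0.0, 0.313] rz -0.084 dist 125
```

Emit:
{"method": "carry_out", "body": {"increments": [0,0,0.1,0,0,-0.028,-1,0,0,0.1,0,0,-0.056,-1,0,0,0.2,0,0,-0.084,-1,0,0,0.313,0,0,-0.084,-1,0,0,0.313,0,0,-0.084,-1,0,0,0.313,0,0,-0.084,-1,0,0,0.313,0,0,-0.084,-1,0,0,0.313,0,0,-0.084,-1,0,0,0.313,0,0,-0.084,-1,0,0,0.313,0,0,-0.084,-1]}}

```text
time: 6.55
tool_pos: [417.1, 157.8, 75.2]
tcp_rot: [180.0, -0.0, 84.6]
ft_force: [-0.4, -0.5, -1.3]
finger_gap: 11.1
grip_force: 59.0
```

Run:
```python
from h import *
st()
c=viewer.get_calibration("wrist");im=viewer.snapshot("wrist")
cv2.imwrite("pics/w3.png",im[:,:,::-1])
plan((417.1,157.7,48.5,84.6))
```

```text
t6.5 [417.1 157.8  75.2] [180.   -0.   84.6] F [-0.4 -0.5 -1.3] gap 11.1 grip 59.0
(417.1, 157.7, 48.5, 84.6) -> [-0.0, 0.0, 0.066] rz -0.0 dist 26
```

View pics/w3.png

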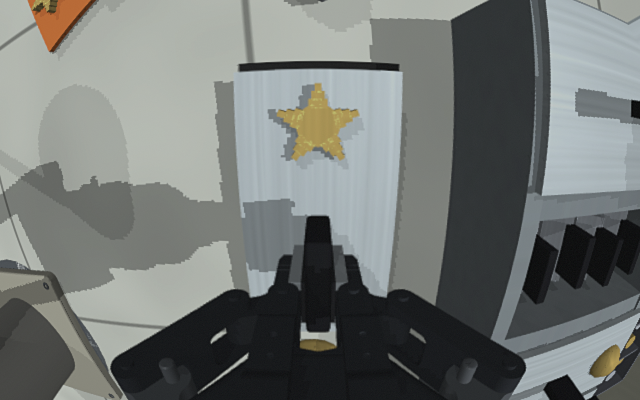

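The wrist view shows the star lid held level, just above the mat and aligned with it. Four black fins are visible in the open well, at about (540,265), (573,250), (605,250) and (630,265), so all four saddles are present.

Emit:
{"method": "carry_out", "body": {"increments": [0,0,0.02,0,0,0,-1,0,0,0.04,0,0,0,-1,0,0,0.055,0,0,0,-1,0,0,0.063,0,0,0,-1,0,0,0.063,0,0,0,-1,0,0,0.063,0,0,0,-0.3,0,0,0.063,0,0,0,-0.3,0,0,0.063,0,0,0,-0.3,0,0,0.063,0,0,0,-0.3,0,0,-0.1,0,0,0,-0.3]}}

```text
time: 7.85
tool_pos: [412.5, 156.6, 107.7]
tcp_rot: [-179.4, 0.2, 84.6]
ft_force: [1.6, -0.0, 1.5]
finger_gap: 30.0
grip_force: 0.0
```

Run:
```python
from h import *
st()
c=[417.1,157.8,115,84.6];json.dump(c,open('cmd.json','w'))
plan((417,157.8,260,84.6),(560,130,260,86.9))
```

```text
t7.8 [412.5 156.6 107.7] [-179.4    0.2   84.6] F [ 1.6 -0.   1.5] gap 30.0 grip 0.0
(417, 157.8, 260, 84.6) -> [-0.0, -0.0, -0.362] rz -0.0 dist 145
(560, 130, 260, 86.9) -> [-0.036, 0.362, -0.362] rz -0.006 dist 205
```

Run:
```python
from h import *
c=[416.9,157.8,115,84.6];json.dump(c,open('cmd.json','w'))
plan((417,157.8,260,84.6),(610,60,280,86.9))
```

```text
(417, 157.8, 260, 84.6) -> [0.0, 0.0, -0.362] rz -0.0 dist 145
(610, 60, 280, 86.9) -> [-0.198, 0.504, -0.412] rz -0.006 dist 272
```

Emit:
{"method": "carry_out", "body": {"increments": [0,0,-0.15,0,0,0,-0.3,0,0,-0.3,0,0,0,-0.3,0,0,-0.362,0,0,0,-0.3,-0.198,0.504,-0.412,0,0,-0.006,-0.3,-0.198,0.504,-0.412,0,0,-0.006,-0.3,-0.198,0.504,-0.412,0,0,-0.006,-0.3,-0.198,0.504,-0.412,0,0,-0.006,-0.3,-0.198,0.504,-0.412,0,0,-0.006,-0.3,-0.198,0.504,-0.412,0,0,-0.006,-0.53,-0.198,0.504,-0.412,0,0,-0.006,-0.53]}}

```text
time: 9.1
tool_pos: [609.4, 60.7, 277.2]
tcp_rot: [-180.0, -0.0, 86.8]
ft_force: [-0.4, 0.2, 0.7]
finger_gap: 20.1
grip_force: 0.0
```

Run:
```python
from h import *
st()
c=viewer.get_calibration("wrist");im=viewer.snapshot("wrist")
cv2.imwrite("pics/w4.png",im[:,:,::-1])
json.dump({k:np.array(v).tolist() for k,v in c.items()},open("w4.json","w"))
```

```text
t9.1 [609.4  60.7 277.2] [-180.    -0.    86.8] F [-0.4  0.2  0.7] gap 20.1 grip 0.0
```

View pics/w4.png

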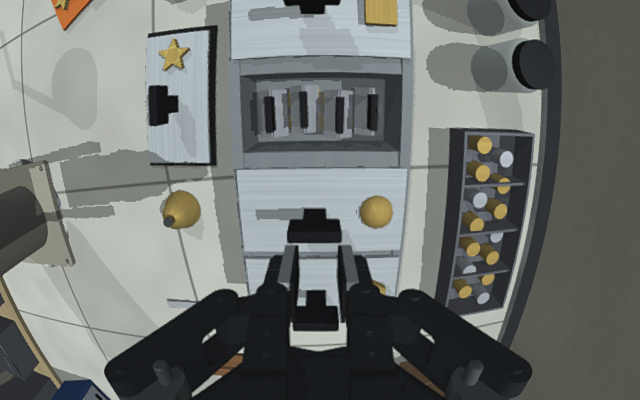

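The wrist view shows the lid flat on the mat at about (182,95). Four saddles stand in the well, with fins at (269,113), (303,110), (339,116) and (372,112). I'll enlarge that part.

Run:
```python
import cv2
im=cv2.imread("pics/w4.png");cv2.imwrite("pics/w4c.png",cv2.resize(im[50:175,235:415],None,fx=4.4,fy=4.4,interpolation=cv2.INTER_CUBIC))
```

```text
(no output)
```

View pics/w4c.png

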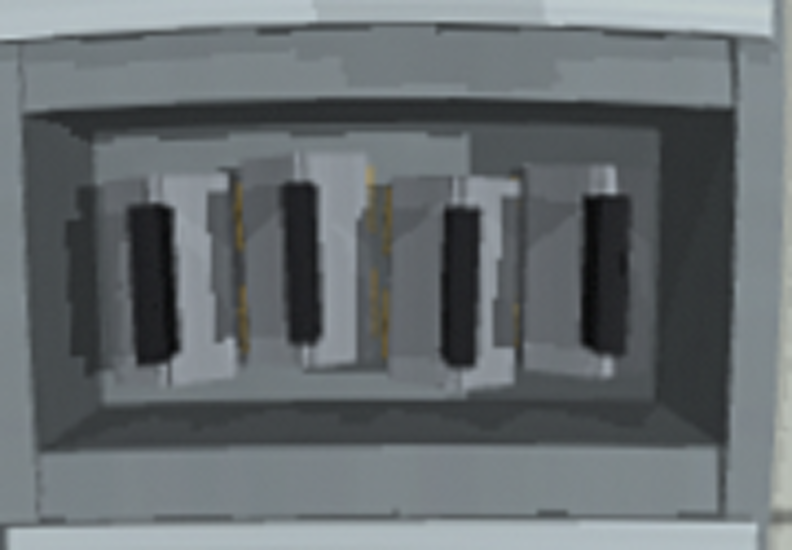

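Run:
```python
from h import *
np.set_printoptions(precision=1,suppress=True)
c=json.load(open("w4.json"));C=lambda x,y:((x+.5)/4.4-.5+235,(y+.5)/4.4-.5+50)
q=np.array([plane("wrist",C(*p),96,c) for p in[(22,115),(737,105),(722,442),(38,450)]]);print(q,q.mean(0))
y=np.radians(-3.1);o=np.array([615.5,129.6]);
for p in[(150,283),(302,265),(462,287),(612,275)]:
    X=plane("wrist",C(*p),88,c);d=X[:2]-o;print(X,"well xy",d[0]*np.cos(y)+d[1]*np.sin(y),-d[0]*np.sin(y)+d[1]*np.cos(y))
for a,b in[((146,205),(155,362)),((301,182),(303,345)),((463,206),(461,366)),((610,195),(610,355))]:
    d=plane("wrist",C(*a),88,c)-plane("wrist",C(*b),88,c);print("fin dir",np.degrees(np.arctan2(d[1],d[0])),np.linalg.norm(d))
T="wrist";print([C(*p) for p in [(150,283)]])
p=lambda w:plan(w)
plan((652,128,200,86.9))
```

```text
[[533.9 173.5  96. ]
 [703.2 166.9  96. ]
 [697.7  84.5  96. ]
 [530.5  91.7  96. ]] [616.3 129.1  96. ]
[560.5 129.6  88. ] well xy -54.91358196642407 -2.943161413673712
[597.6 131.2  88. ] well xy -17.931840400077167 0.6759377363632523
[635.8 123.8  88. ] well xy 20.551972501825105 -4.68190639672882
[672.5 125.5  88. ] well xy 57.14245652075043 -0.9656039614813112
fin dir 88.80811563350132 38.70306574357974
fin dir 87.13168136308667 39.7666037997644
fin dir 86.64475613444621 39.12266268399973
fin dir 88.17781949793924 39.43147376748313
[(268.70454545454544, 113.93181818181817)]
(652, 128, 200, 86.9) -> [0.176, 0.095, 0.199] rz -0.0 dist 113
```

Run:
```python
from h import *
json.dump([416.9,157.8,115,84.6],open('cmd.json','w'))
plan((610,60,280,86.9))
plan((672.5,125.5,150,87.5))
```

```text
(610, 60, 280, 86.9) -> [-0.198, 0.504, -0.412] rz -0.006 dist 272
(672.5, 125.5, 150, 87.5) -> [0.172, 0.146, 0.324] rz -0.002 dist 158
```

Emit:
{"method": "carry_out", "body": {"increments": [0.172,0.146,0.1,0,0,-0.002,-0.55,0.172,0.146,0.1,0,0,-0.002,-0.55,0.172,0.146,0.2,0,0,-0.002,-0.55,0.172,0.146,0.324,0,0,-0.002,-0.55,0.172,0.146,0.324,0,0,-0.002,-0.55,0.172,0.146,0.324,0,0,-0.002,-0.55,0.172,0.146,0.324,0,0,-0.002,-0.55,0.172,0.146,0.324,0,0,-0.002,-0.55,0.172,0.146,0.324,0,0,-0.002,-0.55,0.172,0.146,0.324,0,0,-0.002,-0.55]}}

```text
time: 10.4
tool_pos: [672.5, 125.3, 147.7]
tcp_rot: [180.0, -0.0, 87.5]
ft_force: [-0.9, -0.3, 0.3]
finger_gap: 19.5
grip_force: 0.0
```

Run:
```python
from h import *
st()
c=viewer.get_calibration("wrist");im=viewer.snapshot("wrist")
json.dump({k:np.array(v).tolist() for k,v in c.items()},open("w5.json","w"))
cv2.imwrite("pics/w5.png",im[100:400,120:520,::-1].repeat(2,0).repeat(2,1))
plan((672.5,125.5,65,87.5))
```

```text
t10.4 [672.5 125.3 147.7] [180.   -0.   87.5] F [-0.9 -0.3  0.3] gap 19.5 grip 0.0
(672.5, 125.5, 65, 87.5) -> [0.0, 0.0, 0.213] rz -0.0 dist 85
```

View pics/w5.png

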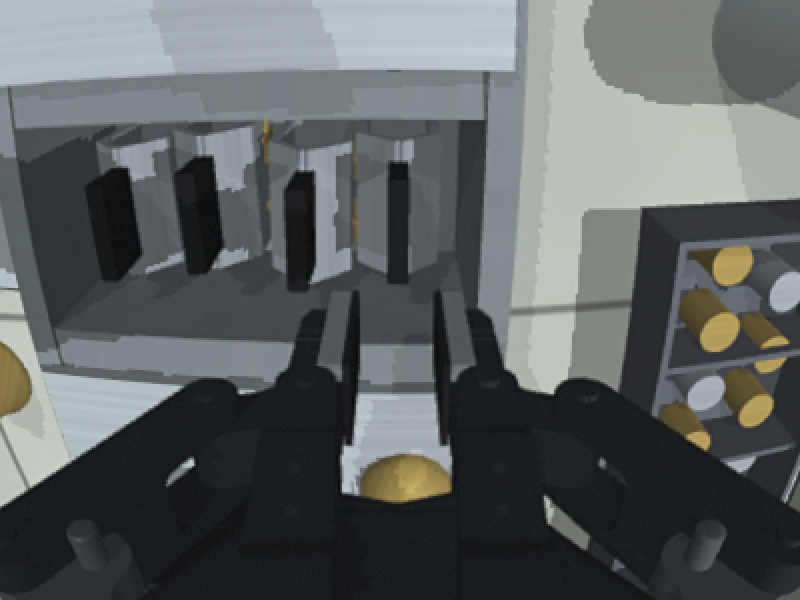

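Run:
```python
from h import *
np.set_printoptions(precision=1,suppress=True)
a=json.load(open("w4.json"));b=json.load(open("w5.json"));C=lambda x,y:((x+.5)/4.4-.5+235,(y+.5)/4.4-.5+50);D=lambda x,y:(x/2-.25+120,y/2-.25+100)
print(tri(ray("wrist",C(612,195),a),ray("wrist",D(398,163),b)))
print(tri(ray("wrist",C(130,205),a),ray("wrist",D(88,185),b)))
print(tri(ray("wrist",C(463,206),a),ray("wrist",D(302,172),b)))
```

```text
[675.  146.2  71. ]
[556.8 149.   85.5]
[638.  144.   67.6]
```

Run:
```python
from h import *
np.set_printoptions(precision=1,suppress=True)
a=json.load(open("w4.json"));b=json.load(open("w5.json"));C=lambda x,y:((x+.5)/4.4-.5+235,(y+.5)/4.4-.5+50);D=lambda x,y:(x/2-.25+120,y/2-.25+100)
print(tri(ray("wrist",C(612,355),a),ray("wrist",D(398,283),b)))
print(tri(ray("wrist",C(461,366),a),ray("wrist",D(300,290),b)))
```

```text
[672.1 105.6  86. ]
[635.1 104.   85.2]
```

Emit:
{"method": "carry_out", "body": {"increments": [0,0,0.06,0,0,0,-0.55,0,0,0.12,0,0,0,-0.55,0,0,0.17,0,0,0,-0.55,0,0,0.213,0,0,0,-0.55,0,0,0.213,0,0,0,-0.55,0,0,0.213,0,0,0,-1,0,0,0.213,0,0,0,-1,0,0,0.213,0,0,0,-1,0,0,0.213,0,0,0,-1,0,0,0.213,0,0,0,-1], "force": 60}}

```text
time: 11.7
tool_pos: [672.5, 125.3, 62.4]
tcp_rot: [180.0, -0.0, 87.5]
ft_force: [0.4, -0.4, 0.3]
finger_gap: 7.2
grip_force: 61.8
```

Run:
```python
from h import *
st();print(json.load(open('cmd.json')))
plan((672.5,125.5,250,87.5),(600,-60,260,60))
plan((582.3,-346.3,250,-2.0))
```

```text
t11.7 [672.5 125.3  62.4] [180.   -0.   87.5] F [ 0.4 -0.4  0.3] gap 7.2 grip 61.8
[672.3470393478821, 125.36860067217079, 64.99999999999996, 87.47999999999999]
(672.5, 125.5, 250, 87.5) -> [0.0, 0.0, -0.463] rz -0.0 dist 185
(600, -60, 260, 60) -> [-0.471, -0.16, -0.488] rz 0.076 dist 279
(582.3, -346.3, 250, -2.0) -> [-0.643, 0.318, 0.025] rz 0.173 dist 287
```

Emit:
{"method": "carry_out", "body": {"increments": [0,0,-0.1,0,0,0,-1,0,0,-0.22,0,0,0,-1,0,0,-0.36,0,0,0,-1,0,0,-0.463,0,0,0,-1,-0.16,-0.05,-0.488,0,0,0.025,-1,-0.3,-0.1,-0.488,0,0,0.05,-1,-0.4,-0.14,-0.488,0,0,0.076,-1,-0.471,-0.16,-0.488,0,0,0.076,-1,-0.471,-0.16,-0.488,0,0,0.076,-1,-0.471,-0.16,-0.488,0,0,0.076,-1]}}

```text
time: 12.95
tool_pos: [600.3, -59.7, 257.5]
tcp_rot: [180.0, -0.0, 60.1]
ft_force: [0.4, 0.1, -1.7]
finger_gap: 6.5
grip_force: 61.6
```

Emit:
{"method": "carry_out", "body": {"increments": [-0.13,0.06,0.02,0,0,0.028,-1,-0.26,0.12,0.02,0,0,0.056,-1,-0.39,0.18,0.02,0,0,0.084,-1,-0.5,0.24,0.02,0,0,0.112,-1,-0.58,0.28,0.02,0,0,0.14,-1,-0.643,0.318,0.025,0,0,0.168,-1,-0.643,0.318,0.025,0,0,0.173,-1,-0.643,0.318,0.025,0,0,0.173,-1,-0.643,0.318,0.025,0,0,0.173,-1,-0.643,0.318,0.025,0,0,0.173,-1]}}

```text
time: 14.2
tool_pos: [582.6, -345.5, 247.7]
tcp_rot: [180.0, -0.0, -2.0]
ft_force: [0.7, -0.5, -0.3]
finger_gap: 6.8
grip_force: 61.7
```

Run:
```python
from h import *
st();print(json.load(open('cmd.json')))
c=viewer.get_calibration("wrist");im=viewer.snapshot("wrist")
cv2.imwrite("pics/w6.png",im[:,:,::-1])
plan((582.3,-346.3,164.5,-2.0))
```

```text
t14.2 [ 582.6 -345.5  247.7] [180.  -0.  -2.] F [ 0.7 -0.5 -0.3] gap 6.8 grip 61.7
[582.2835221322024, -346.4149743875346, 250.19999999999993, -2.1600000000000037]
(582.3, -346.3, 164.5, -2.0) -> [0.0, -0.0, 0.214] rz -0.0 dist 86
```

View pics/w6.png

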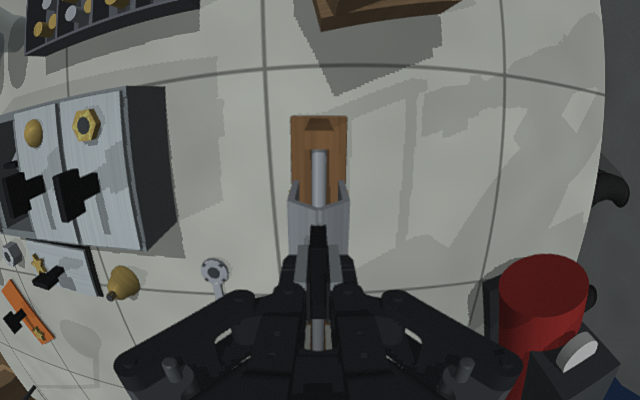

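The picture shows the saddle's legs, (291..347, 200), centred about the bar at (319,180). I lower it straight down.

Emit:
{"method": "carry_out", "body": {"increments": [0,0,0.06,0,0,0,-1,0,0,0.12,0,0,0,-1,0,0,0.17,0,0,0,-1,0,0,0.2,0,0,0,-1,0,0,0.214,0,0,0,-1,0,0,0.214,0,0,0,-1,0,0,0.214,0,0,0,-1,0,0,0.214,0,0,0,-1,0,0,0.214,0,0,0,-1,0,0,0.214,0,0,0,-1]}}

```text
time: 15.5
tool_pos: [582.2, -346.5, 161.9]
tcp_rot: [180.0, -0.0, -2.2]
ft_force: [0.4, 0.5, -1.1]
finger_gap: 6.9
grip_force: 61.6
```

Run:
```python
from h import *
st();print(json.load(open('cmd.json')))
plan((582.3,-346.3,270,-2.0));plan((600,-60,280,60))
plan((635.3,124,150,87),(635.3,124,65.5,87))
```

```text
t15.5 [ 582.2 -346.5  161.9] [180.   -0.   -2.2] F [ 0.4  0.5 -1.1] gap 6.9 grip 61.6
[582.2835221322024, -346.4149743875346, 164.59999999999994, -2.1600000000000037]
(582.3, -346.3, 270, -2.0) -> [0.0, -0.0, -0.264] rz -0.0 dist 106
(600, -60, 280, 60) -> [0.017, -0.717, -0.025] rz -0.173 dist 287
(635.3, 124, 150, 87) -> [0.443, -0.152, 0.325] rz -0.075 dist 228
(635.3, 124, 65.5, 87) -> [0.443, -0.152, 0.537] rz -0.075 dist 285
```

Emit:
{"method": "carry_out", "body": {"increments": [0,0,0,0,0,0,-0.4,0,0,0,0,0,0,-0.4,0,0,0,0,0,0,-0.4,0,0,0,0,0,0,-0.4,0,0,-0.05,0,0,0,-0.4,0,0,-0.15,0,0,0,-0.4,0,0,-0.264,0,0,0,-0.4,0,0,-0.264,0,0,0,-0.4,0,0,-0.264,0,0,0,-0.4,0,0,-0.264,0,0,0,-0.4]}}

```text
time: 16.75
tool_pos: [581.7, -346.1, 266.0]
tcp_rot: [-179.9, 0.1, -2.2]
ft_force: [-0.0, 0.2, -0.9]
finger_gap: 25.5
grip_force: 0.0
```

Emit:
{"method": "carry_out", "body": {"increments": [0.003,-0.12,-0.025,0,0,-0.028,-0.4,0.006,-0.25,-0.025,0,0,-0.056,-0.4,0.01,-0.38,-0.025,0,0,-0.084,-0.4,0.012,-0.5,-0.025,0,0,-0.112,-0.4,0.015,-0.62,-0.025,0,0,-0.14,-0.5,0.017,-0.717,-0.025,0,0,-0.168,-0.5,0.017,-0.717,-0.025,0,0,-0.173,-0.55,0.017,-0.717,-0.025,0,0,-0.173,-0.55,0.017,-0.717,-0.025,0,0,-0.173,-0.55,0.017,-0.717,-0.025,0,0,-0.173,-0.55]}}

```text
time: 18.0
tool_pos: [599.8, -61.2, 277.2]
tcp_rot: [-180.0, 0.0, 60.0]
ft_force: [0.5, -0.6, 1.4]
finger_gap: 19.4
grip_force: 0.0
```

Emit:
{"method": "carry_out", "body": {"increments": [0.14,-0.05,0.02,0,0,-0.025,-0.55,0.28,-0.1,0.02,0,0,-0.05,-0.55,0.4,-0.13,0.1,0,0,-0.075,-0.55,0.443,-0.152,0.2,0,0,-0.075,-0.55,0.443,-0.152,0.325,0,0,-0.075,-0.55,0.443,-0.152,0.325,0,0,-0.075,-0.55,0.443,-0.152,0.325,0,0,-0.075,-0.55,0.443,-0.152,0.43,0,0,-0.075,-0.55,0.443,-0.152,0.537,0,0,-0.075,-0.55,0.443,-0.152,0.537,0,0,-0.075,-0.55]}}

```text
time: 19.25
tool_pos: [635.0, 123.1, 62.4]
tcp_rot: [-179.9, 0.0, 87.0]
ft_force: [-1.0, 0.3, 0.2]
finger_gap: 19.3
grip_force: 0.0
```

Run:
```python
from h import *
st();print(json.load(open('cmd.json')))
c=viewer.get_calibration("wrist");im=viewer.snapshot("wrist")
cv2.imwrite("pics/w7.png",im[:,:,::-1])
cv2.imwrite("pics/top7.png",viewer.snapshot("top")[:,:,::-1])
plan((635.3,124,250,87),(600,-60,260,60))
plan((517.3,-344.1,250,-2.0))
plan((517.3,-344.1,164.3,-2.0))
```

```text
t19.2 [635.  123.1  62.4] [-179.9    0.    87. ] F [-1.   0.3  0.2] gap 19.3 grip 0.0
[635.4487369712524, 123.85953577461945, 65.39999999999992, 87.11999999999999]
(635.3, 124, 250, 87) -> [0.0, -0.0, -0.462] rz 0.0 dist 185
(600, -60, 260, 60) -> [-0.464, -0.065, -0.487] rz 0.075 dist 270
(517.3, -344.1, 250, -2.0) -> [-0.719, 0.174, 0.025] rz 0.173 dist 296
(517.3, -344.1, 164.3, -2.0) -> [0.0, -0.0, 0.215] rz -0.0 dist 86
```

View pics/w7.png

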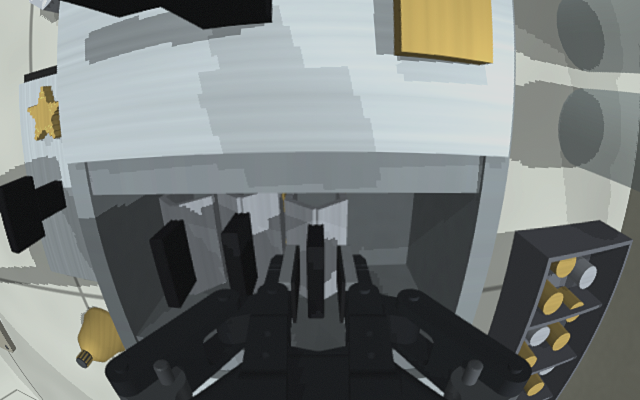

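The fin sits centred between the pads at (316,270). Close and go.

Emit:
{"method": "carry_out", "body": {"increments": [0,0,0,0,0,0,-1,0,0,0,0,0,0,-1,0,0,0,0,0,0,-1,0,0,-0.12,0,0,0,-1,0,0,-0.26,0,0,0,-1,0,0,-0.39,0,0,0,-1,0,0,-0.462,0,0,0,-1,-0.16,-0.02,-0.487,0,0,0.025,-1,-0.32,-0.04,-0.487,0,0,0.05,-1,-0.464,-0.065,-0.487,0,0,0.075,-1]}}

```text
time: 20.6
tool_pos: [600.1, -61.2, 258.7]
tcp_rot: [179.9, -0.0, 59.9]
ft_force: [-0.3, -0.2, -1.4]
finger_gap: 6.7
grip_force: 61.5
```

Emit:
{"method": "carry_out", "body": {"increments": [-0.13,0.03,0.02,0,0,0.028,-1,-0.26,0.06,0.02,0,0,0.056,-1,-0.39,0.09,0.02,0,0,0.084,-1,-0.5,0.12,0.02,0,0,0.112,-1,-0.62,0.15,0.02,0,0,0.14,-1,-0.719,0.174,0.025,0,0,0.168,-1,-0.719,0.174,0.025,0,0,0.173,-1,-0.719,0.174,0.025,0,0,0.173,-1,-0.719,0.174,0.025,0,0,0.173,-1,-0.719,0.174,0.025,0,0,0.173,-1]}}

```text
time: 21.85
tool_pos: [517.8, -342.7, 247.7]
tcp_rot: [180.0, -0.0, -2.0]
ft_force: [0.7, -0.2, -0.4]
finger_gap: 6.5
grip_force: 61.5
```

Run:
```python
from h import *
st()
im=viewer.snapshot("wrist");cv2.imwrite("pics/w8.png",im[:,:,::-1])
# legs/bar columns in rows above the held saddle
a=cv2.cvtColor(cv2.imread("pics/w6.png"),cv2.COLOR_BGR2GRAY);b=cv2.cvtColor(im,cv2.COLOR_RGB2GRAY)
for rr in(200,225,235):
    print(rr,a[rr,280:360:2]);print(rr,b[rr,280:360:2])
```

```text
t21.9 [ 517.8 -342.7  247.7] [180.  -0.  -2.] F [ 0.7 -0.2 -0.4] gap 6.5 grip 61.5
200 [152 154 153 138  86  85  85  87  68  62  81  82  77  72  73  70 101 126
 145 132 126 115  93  57  55  72  83  81  84  56  68  87  86  85  86 136
 152 152 152 151]
200 [159 158 159 153 110 104  90  88  87  86  82  82  75  75  63  47  98 126
 146 136 129 119  99  63  57  57  58  60  80  85  87  88  89  95 107 140
 155 155 155 155]
225 [153 152 151 150 114 117 118 118 119 115 114 115 114 112 117  99  60  74
  74  58  77  72  40  80 100 101  99  98  97  98  96  96 100  98 109 152
 149 150 150 150]
225 [156 160 160 161 118 119 120 119 119 116 115 117 116 115 109  65  14  17
  16  14  20  16  15  74 102 101 100  98  98  98  97  99 102  99 131 157
 156 156 156 155]
235 [155 154 154 155 116 116 118 115 117 115 113 114 114 102 112  36  16  18
  17  16  20  17  19  62 102  99  98  97  97  97  95  97  99  97 118 154
 151 151 151 151]
235 [138 160 158 159 138 118 121 119 120 116 115 117 117 113 113  35  19  17
  21  21  14  15  15  64 103 102 101  98  99  98  96 100 101  99 138 156
 155 155 155 155]
```

Emit:
{"method": "carry_out", "body": {"increments": [0,0,0.06,0,0,0,-1,0,0,0.12,0,0,0,-1,0,0,0.17,0,0,0,-1,0,0,0.2,0,0,0,-1,0,0,0.215,0,0,0,-1,0,0,0.215,0,0,0,-1,0,0,0.215,0,0,0,-1,0,0,0.215,0,0,0,-1,0,0,0.215,0,0,0,-1,0,0,0.215,0,0,0,-1]}}

```text
time: 23.15
tool_pos: [517.2, -343.6, 164.1]
tcp_rot: [180.0, -0.0, -2.2]
ft_force: [-10.0, 6.8, 13.9]
finger_gap: 6.6
grip_force: 63.8
```

Emit:
{"method": "carry_out", "body": {"increments": [0,0,0,0,0,0,-0.4,0,0,0,0,0,0,-0.4,0,0,0,0,0,0,-0.4,0,0,0,0,0,0,-0.4,0,0,-0.05,0,0,0,-0.4,0,0,-0.15,0,0,0,-0.4,0,0,-0.264,0,0,0,-0.4,0,0,-0.264,0,0,0,-0.4,0,0,-0.264,0,0,0,-0.4,0,0,-0.264,0,0,0,-0.4]}}

```text
time: 24.4
tool_pos: [516.8, -343.2, 265.8]
tcp_rot: [-179.9, 0.1, -2.2]
ft_force: [0.1, -0.4, -0.9]
finger_gap: 25.4
grip_force: 0.0
```

Run:
```python
from h import *
st()
c=json.load(open('cmd.json'));c[2]+=.264*400;json.dump(c,open('cmd.json','w'));print(c)
plan((590,-50,280,60))
plan((597.3,131,150,87),(597.3,131,65.5,87))
plan((597.3,131,250,87),(590,-60,260,60))
plan((451.3,-341.9,250,-2.0))
plan((451.3,-341.9,164.2,-2.0))
plan((451.3,-341.9,270,-2.0))
print(json.load(open('cmd.json')))
```

```text
t24.4 [ 516.8 -343.2  265.8] [-179.9    0.1   -2.2] F [ 0.1 -0.4 -0.9] gap 25.4 grip 0.0
[517.2263151507416, -344.24290808531924, 269.79999999999995, -2.1600000000000037]
(590, -50, 280, 60) -> [0.154, -0.742, -0.026] rz -0.173 dist 303
(597.3, 131, 150, 87) -> [0.401, -0.21, 0.325] rz -0.075 dist 223
(597.3, 131, 65.5, 87) -> [0.401, -0.21, 0.537] rz -0.075 dist 281
(597.3, 131, 250, 87) -> [0.0, 0.001, -0.462] rz 0.0 dist 185
(590, -60, 260, 60) -> [-0.478, 0.006, -0.487] rz 0.075 dist 273
(451.3, -341.9, 250, -2.0) -> [-0.783, 0.051, 0.025] rz 0.173 dist 314
(451.3, -341.9, 164.2, -2.0) -> [-0.0, 0.0, 0.215] rz -0.0 dist 86
(451.3, -341.9, 270, -2.0) -> [-0.0, 0.0, -0.265] rz -0.0 dist 106
[451.49086725178506, -341.8584307631048, 270.19999999999993, -2.1600000000000037]
```

Emit:
{"method": "carry_out", "body": {"increments": [0.02,-0.12,-0.026,0,0,-0.028,-0.4,0.05,-0.25,-0.026,0,0,-0.056,-0.4,0.08,-0.38,-0.026,0,0,-0.084,-0.4,0.1,-0.5,-0.026,0,0,-0.112,-0.4,0.13,-0.62,-0.026,0,0,-0.14,-0.5,0.154,-0.742,-0.026,0,0,-0.168,-0.5,0.154,-0.742,-0.026,0,0,-0.173,-0.55,0.154,-0.742,-0.026,0,0,-0.173,-0.55,0.154,-0.742,-0.026,0,0,-0.173,-0.55,0.154,-0.742,-0.026,0,0,-0.173,-0.55]}}

```text
time: 25.65
tool_pos: [589.9, -50.6, 277.2]
tcp_rot: [-180.0, 0.0, 60.0]
ft_force: [0.3, -0.3, 0.2]
finger_gap: 19.0
grip_force: 0.0
```

```bash
cat > chk.py <<'E'
from h import *
st();np.set_printoptions(precision=1,suppress=True)
tag=sys.argv[1]
for n in("top","side"):
    im=viewer.snapshot(n);cv2.imwrite(f"pics/{n}{tag}.png",im[:,:,::-1]);g=im.max(2)
    # dark fins near the bar
    P=[proj(n,np.array([484.3+u,-342.9-.035*u,175.])) for u in(-140,140)]
    m=np.zeros(g.shape,np.uint8);cv2.line(m,*[tuple(int(round(v)) for v in p) for p in P],255,26)
    d=((g<50)&(m>0)).astype(np.uint8)
    k,l,s,cc=cv2.connectedComponentsWithStats(d)
    for i in range(1,k):
        if s[i,4]>12:print(n,cc[i],s[i],"z187:",plane(n,cc[i],180))
    print(n,"expected",[proj(n,np.array([484.3+u,-342.9-.035*u,178.])) for u in(-98,-33,33,98)])
    # yellow star blob on mat
    hsv=cv2.cvtColor(im,cv2.COLOR_RGB2HSV);y=cv2.inRange(hsv,(15,90,90),(35,255,255));k,l,s,cc=cv2.connectedComponentsWithStats(y)
    e=proj(n,np.array([423.5,225,24.]));j=[i for i in range(1,k) if s[i,4]>10 and np.hypot(*(cc[i]-e))<45]
    for i in j:print(n,"yellow",cc[i],s[i,4],plane(n,cc[i],24))
E
python3 chk.py A
```

```text
t25.6 [589.9 -50.6 277.2] [-180.    0.   60.] F [ 0.3 -0.3  0.2] gap 19.0 grip 0.0
top [467.1 154.2] [465 149   5  12  49] z187: [ 580.9 -342.9  180. ]
top [468.8 173.2] [467 167   5  13  51] z187: [ 514.8 -340.3  180. ]
top expected [array([473.3, 211.1]), array([471.4, 191.8]), array([469.6, 172.6]), array([467.9, 154. ])]
top yellow [302.7 217.7] 65 [421.9 225.5  24. ]
side [400.5  78.4] [396  74  10  10  61] z187: [ 575.6 -335.6  180. ]
side [415.8  87.9] [411  83  10  11  64] z187: [ 510.3 -332.8  180. ]
side [466.9 111.4] [462 101  10  22 136] z187: [ 330.2 -356.1  180. ]
side expected [array([448.6, 105.8]), array([432.2,  95.7]), array([416.1,  85.9]), array([400.8,  76.5])]
side yellow [311.9 234.3] 103 [417.6 228.4  24. ]
```

Emit:
{"method": "carry_out", "body": {"increments": [0.14,-0.07,0.02,0,0,-0.025,-0.55,0.28,-0.14,0.02,0,0,-0.05,-0.55,0.37,-0.19,0.1,0,0,-0.075,-0.55,0.401,-0.21,0.2,0,0,-0.075,-0.55,0.401,-0.21,0.325,0,0,-0.075,-0.55,0.401,-0.21,0.325,0,0,-0.075,-0.55,0.401,-0.21,0.325,0,0,-0.075,-0.55,0.401,-0.21,0.43,0,0,-0.075,-0.55,0.401,-0.21,0.537,0,0,-0.075,-0.55,0.401,-0.21,0.537,0,0,-0.075,-0.55]}}

```text
time: 27.0
tool_pos: [596.1, 130.9, 61.7]
tcp_rot: [-179.8, 0.0, 87.1]
ft_force: [-0.5, 0.4, 0.6]
finger_gap: 19.1
grip_force: 0.0
```

Emit:
{"method": "carry_out", "body": {"increments": [0,0,0,0,0,0,-1,0,0,0,0,0,0,-1,0,0,0,0,0,0,-1,0,0,-0.12,0,0,0,-1,0,0,-0.26,0,0,0,-1,0,0,-0.39,0,0,0,-1,0,0,-0.462,0,0,0,-1,-0.16,0.002,-0.487,0,0,0.025,-1,-0.32,0.004,-0.487,0,0,0.05,-1,-0.478,0.006,-0.487,0,0,0.075,-1]}}

```text
time: 28.25
tool_pos: [590.1, -56.6, 258.6]
tcp_rot: [179.9, -0.0, 59.9]
ft_force: [1.8, 0.4, -1.6]
finger_gap: 6.7
grip_force: 61.6
```

Emit:
{"method": "carry_out", "body": {"increments": [-0.13,0.01,0.02,0,0,0.028,-1,-0.26,0.02,0.02,0,0,0.056,-1,-0.39,0.03,0.02,0,0,0.084,-1,-0.52,0.04,0.02,0,0,0.112,-1,-0.65,0.05,0.02,0,0,0.14,-1,-0.783,0.051,0.025,0,0,0.168,-1,-0.783,0.051,0.025,0,0,0.173,-1,-0.783,0.051,0.025,0,0,0.173,-1,-0.783,0.051,0.025,0,0,0.173,-1,-0.783,0.051,0.025,0,0,0.173,-1]}}

```text
time: 29.5
tool_pos: [452.4, -335.8, 247.6]
tcp_rot: [180.0, -0.0, -2.0]
ft_force: [-1.3, -0.6, -0.9]
finger_gap: 7.1
grip_force: 61.5
```

```bash
cat > prof.py <<'E'
from h import *
st()
im=viewer.snapshot("wrist");cv2.imwrite(f"pics/w{sys.argv[1]}.png",im[:,:,::-1])
b=cv2.cvtColor(im,cv2.COLOR_RGB2GRAY)
for rr in(200,215,225,235):print(rr,b[rr,280:360:2])
E
python3 prof.py 9; sed -i 's/mmm//' h.py
```

```text
t29.5 [ 452.4 -335.8  247.6] [180.  -0.  -2.] F [-1.3 -0.6 -0.9] gap 7.1 grip 61.5
200 [ 96 132 157 141 114 103  89  86  86  86  85  78  79  75  74  77  55  47
  56 109 130 140 130 125 113  86  63  72  83  83  85  86  95  98 109 138
 146 152 152 152]
215 [103  99 117 118 114 118 118 117 117 115 114 114 113 111 116 118 117 111
  96 114 112  97 102 102  99  99  98  96  96  97  96  98 100  99  96  95
 103 109 109 111]
225 [130  97 133 150 115 117 117 117 117 114 113 114 114 112 119  45  12  15
  16  16  15  16  20  87 100 100  98  97  97  95  95  98 100  98 122 135
 134 135 135 136]
235 [145  98 113 153 116 117 120 115 117 115 113 114 114 112 107  27  15  18
  21  19  15  18  14  63 100 100  98  96  98  96  94  98  99  98 131 135
 135 135 134 135]
```

```bash
python3 -c "
from h import *
st()
for i in range(3): viewer.snapshot('top')
st();print(sense()['qd'])"
```

```text
t29.6 [ 452.3 -335.9  247.5] [-180.   -0.   -2.] F [-0.7  0.5 -1.2] gap 6.9 grip 61.5
t29.7 [ 452.  -336.3  247.4] [180.    0.   -2.1] F [ 0.1  0.5 -2. ] gap 6.4 grip 61.5
[-0.3  0.   0.   0.   0.   0.1]
```

Run:
```python
from h import *
json.dump([452.0,-336.4,250,-2.1],open('cmd.json','w'))
plan((451.3,-341.9,250,-2.0),(451.3,-341.9,165.0,-2.0))
plan((451.3,-341.9,270,-2.0))
```

```text
(451.3, -341.9, 250, -2.0) -> [-0.001, 0.014, 0.0] rz -0.0 dist 6
(451.3, -341.9, 165.0, -2.0) -> [-0.001, 0.014, 0.212] rz -0.0 dist 85
(451.3, -341.9, 270, -2.0) -> [-0.0, -0.0, -0.262] rz -0.0 dist 105
```

Emit:
{"method": "carry_out", "body": {"increments": [-0.001,0.014,0,0,0,0,-1,-0.001,0.014,0,0,0,0,-1,-0.001,0.014,0.06,0,0,0,-1,-0.001,0.014,0.12,0,0,0,-1,-0.001,0.014,0.17,0,0,0,-1,-0.001,0.014,0.2,0,0,0,-1,-0.001,0.014,0.212,0,0,0,-1,-0.001,0.014,0.212,0,0,0,-1,-0.001,0.014,0.212,0,0,0,-1,-0.001,0.014,0.212,0,0,0,-1]}}

```text
time: 30.95
tool_pos: [450.9, -341.7, 164.2]
tcp_rot: [-179.9, 0.0, -2.2]
ft_force: [-6.9, 7.4, 10.4]
finger_gap: 6.9
grip_force: 63.2
```

Emit:
{"method": "carry_out", "body": {"increments": [0,0,0,0,0,0,-0.4,0,0,0,0,0,0,-0.4,0,0,0,0,0,0,-0.4,0,0,0,0,0,0,-0.4,0,0,-0.05,0,0,0,-0.4,0,0,-0.15,0,0,0,-0.4,0,0,-0.262,0,0,0,-0.4,0,0,-0.262,0,0,0,-0.4,0,0,-0.262,0,0,0,-0.4,0,0,-0.262,0,0,0,-0.4]}}

```text
time: 32.2
tool_pos: [450.6, -341.9, 266.2]
tcp_rot: [-179.9, 0.1, -2.2]
ft_force: [0.1, 0.5, -0.2]
finger_gap: 25.9
grip_force: 0.0
```

Run:
```python
from h import *
st()
plan((580,-60,280,60))
plan((560.2,129.5,150,87),(560.2,129.5,65.5,87))
plan((560.2,129.5,250,87),(560,-60,260,60))
plan((386.4,-339.6,250,-2.0))
```

```text
t32.2 [ 450.6 -341.9  266.2] [-179.9    0.1   -2.2] F [ 0.1  0.5 -0.2] gap 25.9 grip 0.0
(580, -60, 280, 60) -> [0.295, -0.716, -0.025] rz -0.172 dist 310
(560.2, 129.5, 150, 87) -> [0.385, -0.281, 0.325] rz -0.076 dist 231
(560.2, 129.5, 65.5, 87) -> [0.385, -0.281, 0.536] rz -0.076 dist 287
(560.2, 129.5, 250, 87) -> [-0.0, 0.0, -0.461] rz 0.001 dist 184
(560, -60, 260, 60) -> [-0.473, 0.023, -0.486] rz 0.076 dist 271
(386.4, -339.6, 250, -2.0) -> [-0.823, -0.024, 0.025] rz 0.172 dist 329
```

Emit:
{"method": "carry_out", "body": {"increments": [0.05,-0.12,-0.025,0,0,-0.028,-0.4,0.1,-0.25,-0.025,0,0,-0.056,-0.4,0.15,-0.38,-0.025,0,0,-0.084,-0.4,0.2,-0.5,-0.025,0,0,-0.112,-0.4,0.25,-0.62,-0.025,0,0,-0.14,-0.5,0.295,-0.716,-0.025,0,0,-0.172,-0.5,0.295,-0.716,-0.025,0,0,-0.172,-0.55,0.295,-0.716,-0.025,0,0,-0.172,-0.55,0.295,-0.716,-0.025,0,0,-0.172,-0.55,0.295,-0.716,-0.025,0,0,-0.172,-0.55]}}

```text
time: 33.45
tool_pos: [579.6, -61.7, 277.4]
tcp_rot: [-180.0, 0.0, 59.6]
ft_force: [-0.7, -0.9, 0.2]
finger_gap: 19.5
grip_force: 0.0
```

```bash
python3 chk.py B
```

```text
t33.5 [579.6 -61.7 277.4] [-180.     0.    59.6] F [-0.7 -0.9  0.2] gap 19.5 grip 0.0
top [467.1 154.2] [465 148   5  13  50] z187: [ 581.1 -342.7  180. ]
top [468.8 173.3] [467 167   5  13  52] z187: [ 514.4 -340.2  180. ]
top [470.6 192.1] [468 186   6  13  53] z187: [ 449.9 -338.2  180. ]
top expected [array([473.3, 211.1]), array([471.4, 191.8]), array([469.6, 172.6]), array([467.9, 154. ])]
top yellow [302.7 217.7] 66 [421.7 225.7  24. ]
side [400.5  78.4] [396  74  10  10  62] z187: [ 575.3 -335.7  180. ]
side [415.9  88.1] [411  83  10  11  65] z187: [ 509.6 -332.3  180. ]
side [431.8  97.7] [427  93  11  11  70] z187: [ 445.2 -331.   180. ]
side [468.4 111.7] [465 103   8  19  81] z187: [ 326.3 -358.2  180. ]
side expected [array([448.6, 105.8]), array([432.2,  95.7]), array([416.1,  85.9]), array([400.8,  76.5])]
side yellow [311.8 234.2] 103 [418.  228.3  24. ]
```

Emit:
{"method": "carry_out", "body": {"increments": [0.14,-0.09,0.02,0,0,-0.025,-0.55,0.26,-0.18,0.02,0,0,-0.05,-0.55,0.36,-0.25,0.1,0,0,-0.076,-0.55,0.385,-0.281,0.2,0,0,-0.076,-0.55,0.385,-0.281,0.3,0,0,-0.076,-0.55,0.385,-0.281,0.325,0,0,-0.076,-0.55,0.385,-0.281,0.325,0,0,-0.076,-0.55,0.385,-0.281,0.325,0,0,-0.076,-0.55,0.385,-0.281,0.325,0,0,-0.076,-0.55,0.385,-0.281,0.325,0,0,-0.076,-0.55]}}

```text
time: 34.8
tool_pos: [561.1, 128.9, 148.5]
tcp_rot: [179.9, -0.0, 87.1]
ft_force: [0.5, -1.0, -0.8]
finger_gap: 19.2
grip_force: 0.0
```

Run:
```python
from h import *
st()
c=viewer.get_calibration("wrist");im=viewer.snapshot("wrist")
cv2.imwrite("pics/w10.png",im[:,:,::-1]);g=im.max(2)
print("fin pred",[proj("wrist",np.array([560.2+.055*v,129.5+v,88.])) for v in(-20,20)])
for rr in range(190,250,8):print(rr,g[rr,290:350:2])
```

```text
t34.8 [561.1 128.9 148.5] [179.9  -0.   87.1] F [ 0.5 -1.  -0.8] gap 19.2 grip 0.0
fin pred [array([317.1, 242.2]), array([317.3, 189.5])]
190 [ 79  80  86  92  90 106 102 104 105  83  29  33  33  33  29 107 155 156
 155 158 154 161 160 134 124 122 123 123 124 124]
198 [ 80  79  85  92  91 106 104 103 105  82  31  31  32  35  31 108 154 152
 150 154 154 160 162 128 124 124 125 125 125 125]
206 [ 79  79  86  91  89 106 105 104 104  88  31  33  32  35  31 109 155 152
 147 149 147 161 161 135 124 125 125 124 124 124]
214 [105 104 104  89  90  90 105 103 104  88  32  33  33  33  28 109 153 151
 148 149 148 152 154 118 122 122 123 124 124 138]
222 [123 122 123  93  90  91 105 103 105  88  30  32  33  33  29 109 153 150
 148 149 148 152 154 120 121 122 123 123 122 135]
230 [ 61  61  61  91 105 119 119 116 119 108  33  32  33  35  29 108 153 151
 148 151 152 149 126  62  62  63  61  72  73  73]
238 [62 64 62 62 61 61 62 61 62 61 27 32 32 33 33 47 61 61 61 62 62 61 62 62
 63 71 70 71 71 71]
246 [85 86 88 41 28 60 72 71 70 71 71 71 72 71 72 72 62 61 62 62 61 72 71 61
 24 52 86 85 84 86]
```

Three saddles hang as expected. The fin of the last one lies about 2 mm to the −x side of the prediction, so I correct for that.

Emit:
{"method": "carry_out", "body": {"increments": [0,-0.006,0,0,0,0,-0.62,0,-0.006,0,0,0,0,-0.62,0,-0.006,0.07,0,0,0,-0.62,0,-0.006,0.14,0,0,0,-0.62,0,-0.006,0.19,0,0,0,-0.62,0,-0.006,0.213,0,0,0,-0.62,0,-0.006,0.213,0,0,0,-0.62,0,-0.006,0.213,0,0,0,-1,0,-0.006,0.213,0,0,0,-1,0,-0.006,0.213,0,0,0,-1]}}

```text
time: 36.1
tool_pos: [558.6, 129.2, 63.0]
tcp_rot: [179.9, -0.0, 87.1]
ft_force: [0.4, -0.3, 1.5]
finger_gap: 6.8
grip_force: 61.2
```

Run:
```python
from h import *
st();s=sense();json.dump([*s['tool_pos'],s['tcp_rot'][2]],open('cmd.json','w'))
plan((559,129,250,87),(520,-60,260,60))
plan((386.4,-339.6,250,-2.0))
```

```text
t36.1 [558.6 129.2  63. ] [179.9  -0.   87.1] F [ 0.4 -0.3  1.5] gap 6.8 grip 61.2
(559, 129, 250, 87) -> [-0.001, 0.001, -0.467] rz 0.0 dist 187
(520, -60, 260, 60) -> [-0.477, -0.072, -0.492] rz 0.075 dist 276
(386.4, -339.6, 250, -2.0) -> [-0.773, 0.059, 0.025] rz 0.173 dist 310
```

Emit:
{"method": "carry_out", "body": {"increments": [0,0,-0.12,0,0,0,-1,0,0,-0.26,0,0,0,-1,0,0,-0.39,0,0,0,-1,0,0,-0.467,0,0,0,-1,-0.15,-0.02,-0.492,0,0,0.025,-1,-0.3,-0.045,-0.492,0,0,0.05,-1,-0.4,-0.06,-0.492,0,0,0.075,-1,-0.477,-0.072,-0.492,0,0,0.075,-1,-0.477,-0.072,-0.492,0,0,0.075,-1,-0.477,-0.072,-0.492,0,0,0.075,-1]}}

```text
time: 37.35
tool_pos: [519.7, -59.6, 259.1]
tcp_rot: [180.0, -0.0, 60.1]
ft_force: [-0.6, 0.8, -1.2]
finger_gap: 6.6
grip_force: 60.8
```

Emit:
{"method": "carry_out", "body": {"increments": [-0.13,0.01,0.02,0,0,0.028,-1,-0.26,0.02,0.02,0,0,0.056,-1,-0.39,0.03,0.02,0,0,0.084,-1,-0.52,0.04,0.02,0,0,0.112,-1,-0.65,0.05,0.02,0,0,0.14,-1,-0.773,0.059,0.025,0,0,0.168,-1,-0.773,0.059,0.025,0,0,0.173,-1,-0.773,0.059,0.025,0,0,0.173,-1,-0.773,0.059,0.025,0,0,0.173,-1,-0.773,0.059,0.025,0,0,0.173,-1]}}

```text
time: 38.6
tool_pos: [386.7, -338.8, 249.1]
tcp_rot: [180.0, -0.0, -2.0]
ft_force: [-0.3, 0.0, 0.3]
finger_gap: 6.9
grip_force: 60.8
```

```bash
python3 prof.py 11
python3 - <<'E'
from h import *
st();s=sense();c=[*s['tool_pos'],s['tcp_rot'][2]];json.dump(c,open('cmd.json','w'))
plan((386.4,-339.6,c[2],-2.0),(386.4,-339.6,163.2,-2.0))
plan((386.4,-339.6,268,-2.0))
E
```

```text
t38.6 [ 386.7 -338.8  249.1] [180.  -0.  -2.] F [-0.3  0.   0.3] gap 6.9 grip 60.8
200 [131 149 148 134  84  83  83  84  67  56  77  75  75  75  38  67 118 135
 134 126 118 100  61  44  46  47  42  62  68  55  69  84  83  88  86 131
 133 134 133 133]
215 [ 94 133 132 129 113 116 116 116 115 112 112 112 112 109 115 115 114 110
  97 111 112  97  98 101  97  99  97  95  95  95  94  94 100  97 103 135
 135 134 133 135]
225 [ 85 115 131 130 113 116 116 116 115 112 111 113 113 109 115  73  43  70
  68  52  74  71  34  85  98  99  97  95  94  95  94  94  97  96 109 135
 134 134 135 135]
235 [ 93  94 130 132 113 114 115 113 115 112 112 112 111 110 107  34  18  18
  17  19  16  15  14  61 100  98  97  95  95  95  94  95  98  97 115 136
 135 135 135 136]
t38.6 [ 386.6 -339.   249.1] [180.  -0.  -2.] F [ 0.7  0.9 -1.9] gap 7.1 grip 60.8
(386.4, -339.6, np.float64(249.12668308099146), -2.0) -> [-0.001, 0.002, 0.0] rz -0.0 dist 1
(386.4, -339.6, 163.2, -2.0) -> [-0.001, 0.002, 0.215] rz -0.0 dist 86
(386.4, -339.6, 268, -2.0) -> [0.0, -0.0, -0.262] rz -0.0 dist 105
```

Emit:
{"method": "carry_out", "body": {"increments": [-0.001,0.002,0.06,0,0,0,-1,-0.001,0.002,0.12,0,0,0,-1,-0.001,0.002,0.17,0,0,0,-1,-0.001,0.002,0.2,0,0,0,-1,-0.001,0.002,0.213,0,0,0,-1,-0.001,0.002,0.213,0,0,0,-1,-0.001,0.002,0.213,0,0,0,-1,-0.001,0.002,0.213,0,0,0,-1,-0.001,0.002,0.213,0,0,0,-1,-0.001,0.002,0.213,0,0,0,-1]}}

```text
time: 39.9
tool_pos: [385.8, -340.7, 164.2]
tcp_rot: [180.0, -0.0, -2.2]
ft_force: [1.0, 1.0, 1.5]
finger_gap: 6.6
grip_force: 61.1
```

Emit:
{"method": "carry_out", "body": {"increments": [0,0,0,0,0,0,-0.4,0,0,0,0,0,0,-0.4,0,0,0,0,0,0,-0.4,0,0,0,0,0,0,-0.4,0,0,-0.05,0,0,0,-0.4,0,0,-0.15,0,0,0,-0.4,0,0,-0.262,0,0,0,-0.4,0,0,-0.262,0,0,0,-0.4,0,0,-0.262,0,0,0,-0.4,0,0,-0.262,0,0,0,-0.4]}}

```text
time: 41.15
tool_pos: [385.0, -340.0, 266.9]
tcp_rot: [-179.9, 0.1, -2.2]
ft_force: [-0.1, 1.2, -1.0]
finger_gap: 25.7
grip_force: 0.0
```

Run:
```python
from h import *
st();s=sense();c=[*s['tool_pos'],s['tcp_rot'][2]];json.dump(c,open('cmd.json','w'))
plan((430,0,290,60))
plan((417,120,260,84.6))
```

```text
t41.1 [ 385.  -340.   266.9] [-179.9    0.1   -2.2] F [-0.1  1.2 -1. ] gap 25.7 grip 0.0
(430, 0, 290, 60) -> [0.08, -0.854, -0.058] rz -0.173 dist 344
(417, 120, 260, 84.6) -> [0.244, -0.177, 0.075] rz -0.068 dist 124
```

Emit:
{"method": "carry_out", "body": {"increments": [0.01,-0.14,-0.058,0,0,-0.028,-0.4,0.02,-0.28,-0.058,0,0,-0.056,-0.4,0.04,-0.42,-0.058,0,0,-0.084,-0.4,0.05,-0.56,-0.058,0,0,-0.112,-0.4,0.06,-0.7,-0.058,0,0,-0.14,-0.4,0.08,-0.854,-0.058,0,0,-0.173,-0.4,0.08,-0.854,-0.058,0,0,-0.173,-0.4,0.08,-0.854,-0.058,0,0,-0.173,-0.4,0.08,-0.854,-0.058,0,0,-0.173,-0.4,0.08,-0.854,-0.058,0,0,-0.173,-0.4]}}

```text
time: 42.4
tool_pos: [430.4, -1.7, 291.6]
tcp_rot: [-180.0, 0.0, 59.9]
ft_force: [0.3, 0.3, 1.0]
finger_gap: 25.5
grip_force: 0.0
```

```bash
python3 chk.py C
python3 - <<'E'
from h import *
s=sense();c=[*s['tool_pos'],s['tcp_rot'][2]];json.dump(c,open('cmd.json','w'))
plan((417,95,260,84.6))
E
```

```text
t42.4 [430.4  -1.7 291.6] [-180.     0.    59.9] F [0.3 0.3 1. ] gap 25.5 grip 0.0
top [467.1 154.3] [465 149   5  12  48] z187: [ 580.7 -342.8  180. ]
top [468.8 173.2] [467 167   5  13  51] z187: [ 514.7 -340.2  180. ]
top [470.6 192.2] [468 186   6  13  55] z187: [ 449.8 -338.1  180. ]
top [472.5 211.4] [470 206   6  12  52] z187: [ 385.  -336.2  180. ]
top expected [array([473.3, 211.1]), array([471.4, 191.8]), array([469.6, 172.6]), array([467.9, 154. ])]
top yellow [302.7 217.7] 65 [421.9 225.5  24. ]
side [387.1  77.6] [379  69  15  18  95] z187: [ 608.8 -307.4  180. ]
side [400.5  78.5] [396  74  10  10  64] z187: [ 575.1 -335.4  180. ]
side [415.8  88. ] [411  83  10  11  67] z187: [ 510.1 -332.7  180. ]
side [431.8  97.7] [427  93  11  11  70] z187: [ 445.2 -331.   180. ]
side [448.4 107.8] [443 103  12  11  77] z187: [ 380.1 -329.   180. ]
side expected [array([448.6, 105.8]), array([432.2,  95.7]), array([416.1,  85.9]), array([400.8,  76.5])]
side yellow [311.9 234.2] 100 [418.  228.1  24. ]
(417, 95, 260, 84.6) -> [0.192, -0.15, 0.079] rz -0.068 dist 102
```

Emit:
{"method": "carry_out", "body": {"increments": [0.08,-0.06,0.03,0,0,-0.028,-0.4,0.16,-0.12,0.06,0,0,-0.056,-0.4,0.192,-0.15,0.079,0,0,-0.068,-0.4,0.192,-0.15,0.079,0,0,-0.068,-0.4,0.192,-0.15,0.079,0,0,-0.068,-0.4,0.192,-0.15,0.079,0,0,-0.068,-0.4,0.192,-0.15,0.079,0,0,-0.068,-0.4,0.192,-0.15,0.079,0,0,-0.068,-0.4,0.192,-0.15,0.079,0,0,-0.068,-0.4,0.192,-0.15,0.079,0,0,-0.068,-0.4]}}

```text
time: 43.75
tool_pos: [416.7, 96.0, 260.2]
tcp_rot: [-180.0, -0.0, 84.6]
ft_force: [0.4, -0.1, -0.0]
finger_gap: 25.4
grip_force: 0.0
```

```bash
cat > rect.py <<'E'
from h import *
def rectify(im,c,x0,x1,y0,y1,z,k=2):
    """plan view at height z: row 0 = x1 (far), col 0 = y1 (left), k px/mm"""
    xs=x1-np.arange((x1-x0)*k)/k; ys=y1-np.arange((y1-y0)*k)/k
    X,Y=np.meshgrid(xs,ys,indexing='ij');P=np.stack([X,Y,np.full_like(X,z)],-1)@np.array(c['R']).T+np.array(c['t'])
    q=np.hypot(P[...,0],P[...,1]);s=np.arctan2(q,P[...,2])/q
    return cv2.remap(im,(c['cx']+c['fx']*P[...,0]*s).astype(np.float32),(c['cy']+c['fy']*P[...,1]*s).astype(np.float32),cv2.INTER_LINEAR)
def star(im,c,b,z):
    R=rectify(im,c,*b,z);y=cv2.inRange(cv2.cvtColor(R,cv2.COLOR_RGB2HSV),(15,90,80),(35,255,255))
    n,l,s,cc=cv2.connectedComponentsWithStats(y);return [(b[1]-v[1]/2,b[3]-v[0]/2,int(a[4])) for v,a in zip(cc[1:],s[1:]) if a[4]>800]
E
python3 - <<'E'
from rect import *
st();np.set_printoptions(precision=1,suppress=True)
c=viewer.get_calibration("wrist");im=viewer.snapshot("wrist");cv2.imwrite("pics/w12.png",im[:,:,::-1])
json.dump({k:np.array(v).tolist() for k,v in c.items()},open("w12.json","w"))
b=(330,500,60,300)
print("star",star(im,c,b,24),"exp",(423.5,225.4))
R=rectify(im,c,*b,14);cv2.imwrite("pics/r12.png",R[:,:,::-1]);g=R.min(2)
# plate edges: brightness profiles across x at several y, and along y
for y in(190,215,245):
    print("y",y,"x500..330 step4",g[::8,int((b[3]-y)*2)])
for x in(400,420,445):print("x",x,"y300..60 step 4",g[int((b[1]-x)*2),::8])
D=rectify(im,c,*b,80).max(2)
n,l,s,cc=cv2.connectedComponentsWithStats((D<45).astype(np.uint8))
for i in range(1,n):
    if s[i,4]>300:
        pts=np.argwhere(l==i)[:,::-1].astype(np.float32);print("dark z80",b[1]-cc[i][1]/2,b[3]-cc[i][0]/2,s[i],cv2.minAreaRect(pts))
E
```

```text
t43.8 [416.7  96.  260.2] [-180.    -0.    84.6] F [ 0.4 -0.1 -0. ] gap 25.4 grip 0.0
star [(np.float64(422.35538987263124), np.float64(223.84498291394843), 3219)] exp (423.5, 225.4)
y 190 x500..330 step4 [107 108 108 109 109 108 103  17 139 158 156 156 155 152 158 159 158 158
 155 154 155 156 156 152 152 154 150 153 157 152 155 154 154  36 111 155
 155 155 155 156 156 156 157]
y 215 x500..330 step4 [106 107 108 108 109 110  35  40 158 160 157 157 153 158 158 150 145  77
  86  81  78  80  78  99 156 155 155 159 156 158 155 154  80  98 155 157
 156 156 157 157 157 157 158]
y 245 x500..330 step4 [106 108 108 107 108  89  21 124 162 157 157 154 159 160 159 158 157 162
 155  79 111 157 156 157 157 156 157 158 157 156 154 143  76 134 157 156
 157 156 157 156 156 156 157]
x 400 y300..60 step 4 [156 156 156 156 156 157 157 156 159  31  42 159 156 157 156 156 137  98
 121 153 153 154 155 130 155 154 155 154 156 156 120 107 106 107 106 107
 105 105 104 111 139 131 133 148 148 148 147 147 145 147 147 148 149 148
 149 150 148  33 138 154]
x 420 y300..60 step 4 [151 159 158 158 158 158 158 158 1
[... 234 characters left out ...]
146 145 146 145 144 160 160 160 160 161  58  33 163 159 159 159 158 126
  90 144 145 157 160 159 159 158 158 158 157 156 156 155 154 153 151 151
 151 150 149 149 150 150 150 151 147 152 152 153 152 152 150 151 150 151
 151 150 151 152  35 148]
dark z80 438.8008144475921 292.492858829084 [   0    0   39  326 8472] ((19.0, 162.5), (325.0, 38.0), 90.0)
dark z80 433.22320786382164 185.1186765763606 [  98   60  335  204 4171] ((264.3944091796875, 161.23641967773438), (320.9342041015625, 176.11160278320312), 5.381546497344971)
dark z80 416.4859989229941 156.9633817985999 [ 239  153   95   28 1857] ((286.3550720214844, 167.27191162109375), (94.14543151855469, 20.289146423339844), 5.440332412719727)
```

Run:
```python
from h import *
json.dump([416.7,95.8,260.2,84.6],open('cmd.json','w'))
plan((416.8,157.3,150,84.6),(416.8,157.3,51,84.6))
plan((416.8,157.3,250,84.6))
```

```text
(416.8, 157.3, 150, 84.6) -> [0.153, -0.014, 0.275] rz -0.0 dist 126
(416.8, 157.3, 51, 84.6) -> [0.153, -0.014, 0.523] rz -0.0 dist 218
(416.8, 157.3, 250, 84.6) -> [0.0, -0.0, -0.498] rz -0.0 dist 199
```

Emit:
{"method": "carry_out", "body": {"increments": [0.153,-0.014,0.1,0,0,0,-0.25,0.153,-0.014,0.2,0,0,0,-0.25,0.153,-0.014,0.275,0,0,0,-0.25,0.153,-0.014,0.275,0,0,0,-0.25,0.153,-0.014,0.4,0,0,0,-0.25,0.153,-0.014,0.523,0,0,0,-0.25,0.153,-0.014,0.523,0,0,0,-0.25,0.153,-0.014,0.523,0,0,0,-1,0.153,-0.014,0.523,0,0,0,-1,0.153,-0.014,0.523,0,0,0,-1], "force": 70}}

```text
time: 45.05
tool_pos: [418.8, 158.0, 53.4]
tcp_rot: [179.8, -0.1, 84.6]
ft_force: [-1.6, -0.1, 7.2]
finger_gap: 10.5
grip_force: 71.5
```

Run:
```python
from h import *
st();s=sense();json.dump([*s['tool_pos'],84.6],open('cmd.json','w'))
plan((416.8,157.3,250,84.6),(500,145,260,40))
```

```text
t45.0 [418.8 158.   53.4] [179.8  -0.1  84.6] F [-1.6 -0.1  7.2] gap 10.5 grip 71.5
(416.8, 157.3, 250, 84.6) -> [-0.002, -0.005, -0.491] rz -0.0 dist 196
(500, 145, 260, 40) -> [-0.013, 0.205, -0.516] rz 0.124 dist 222
```

Emit:
{"method": "carry_out", "body": {"increments": [0,0,-0.1,0,0,0,-1,0,0,-0.22,0,0,0,-1,0,0,-0.36,0,0,0,-1,0,0,-0.491,0,0,0,-1,0,0.06,-0.516,0,0,0.025,-1,-0.005,0.12,-0.516,0,0,0.05,-1,-0.01,0.17,-0.516,0,0,0.075,-1,-0.013,0.205,-0.516,0,0,0.1,-1,-0.013,0.205,-0.516,0,0,0.124,-1,-0.013,0.205,-0.516,0,0,0.124,-1]}}

```text
time: 46.3
tool_pos: [498.3, 144.6, 258.2]
tcp_rot: [180.0, -0.0, 40.0]
ft_force: [-0.2, -0.1, -1.2]
finger_gap: 10.6
grip_force: 70.0
```

Run:
```python
from h import *
st();s=sense();json.dump([*s['tool_pos'],s['tcp_rot'][2]],open('cmd.json','w'))
plan((608.8,129.7,260,-3.15),(608.8,129.7,215,-3.15))
```

```text
t46.3 [498.3 144.6 258.2] [180.  -0.  40.] F [-0.2 -0.1 -1.2] gap 10.6 grip 70.0
(608.8, 129.7, 260, -3.15) -> [0.188, 0.206, -0.005] rz 0.12 dist 112
(608.8, 129.7, 215, -3.15) -> [0.188, 0.206, 0.108] rz 0.12 dist 120
```

Emit:
{"method": "carry_out", "body": {"increments": [0.05,0.05,-0.005,0,0,0.025,-1,0.1,0.1,-0.005,0,0,0.05,-1,0.15,0.16,-0.005,0,0,0.075,-1,0.188,0.206,-0.005,0,0,0.1,-1,0.188,0.206,-0.005,0,0,0.12,-1,0.188,0.206,0.05,0,0,0.12,-1,0.188,0.206,0.108,0,0,0.12,-1,0.188,0.206,0.108,0,0,0.12,-1,0.188,0.206,0.108,0,0,0.12,-1,0.188,0.206,0.108,0,0,0.12,-1]}}

```text
time: 47.55
tool_pos: [609.4, 129.9, 216.0]
tcp_rot: [-180.0, -0.1, -3.2]
ft_force: [0.3, 0.2, -2.2]
finger_gap: 10.6
grip_force: 70.0
```

Run:
```python
from rect import *
st();s=sense();json.dump([*s['tool_pos'],s['tcp_rot'][2]],open('cmd.json','w'))
z=s['tool_pos'][2]-45.4;y=np.radians(s['tcp_rot'][2]);p=s['tool_pos']
c=viewer.get_calibration("wrist");im=viewer.snapshot("wrist");cv2.imwrite("pics/w13.png",im[:,:,::-1])
print("star",star(im,c,(600,740,60,190),z+16),"exp",p[0]-.6+68*np.cos(y),p[1]+68*np.sin(y))
plan((608.8,129.7,155,-3.15),(608.8,129.7,143,-3.15))
```

```text
t47.5 [609.4 129.9 216. ] [-180.    -0.1   -3.2] F [ 0.3  0.2 -2.2] gap 10.6 grip 70.0
star [(np.float64(676.1754763368162), np.float64(126.18315918869084), 3254)] exp 676.6988210920896 126.07845071540031
(608.8, 129.7, 155, -3.15) -> [-0.001, 0.001, 0.153] rz -0.0 dist 61
(608.8, 129.7, 143, -3.15) -> [-0.001, 0.001, 0.183] rz -0.0 dist 73
```

Emit:
{"method": "carry_out", "body": {"increments": [-0.001,0.001,0.05,0,0,0,-1,-0.001,0.001,0.1,0,0,0,-1,-0.001,0.001,0.14,0,0,0,-1,-0.001,0.001,0.16,0,0,0,-1,-0.001,0.001,0.175,0,0,0,-1,-0.001,0.001,0.185,0,0,0,-1,-0.001,0.001,0.185,0,0,0,-1,-0.001,0.001,0.185,0,0,0,-1,-0.001,0.001,0.185,0,0,0,-1,-0.001,0.001,0.185,0,0,0,-1]}}

```text
time: 48.85
tool_pos: [608.8, 129.6, 141.6]
tcp_rot: [-180.0, -0.1, -3.2]
ft_force: [-3.8, 0.9, 6.0]
finger_gap: 10.9
grip_force: 71.2
```

Run:
```python
from rect import *
st()
```

```text
t48.9 [608.8 129.6 141.6] [-180.    -0.1   -3.2] F [-3.8  0.9  6. ] gap 10.9 grip 71.2
```

Contact came at the expected height, with about 6 N. Release gently, rise and back off for a look.

Emit:
{"method": "carry_out", "body": {"increments": [0,0,0,0,0,0,-0.5,0,0,0,0,0,0,-0.3,0,0,0,0,0,0,-0.3,0,0,0,0,0,0,-0.3,0,0,-0.05,0,0,0,-0.3,0,0,-0.15,0,0,0,-0.3,0,0,-0.3,0,0,0,-0.3,0,0,-0.4,0,0,0,-0.3,0,0,-0.4,0,0,0,-0.3,0,0,-0.4,0,0,0,-0.3]}}

```text
time: 50.1
tool_pos: [608.2, 129.4, 300.9]
tcp_rot: [-180.0, -0.1, -3.2]
ft_force: [0.1, 0.4, -0.5]
finger_gap: 30.0
grip_force: 0.0
```

Emit:
{"method": "carry_out", "body": {"increments": [-0.1,0,0,0,0,0,-0.3,-0.2,0,0,0,0,0,-0.3,-0.2,0,0,0,0,0,-0.3,-0.2,0,0,0,0,0,-0.3,-0.2,0,0,0,0,0,-0.3,-0.2,0,0,0,0,0,-0.3,-0.2,0,0,0,0,0,-0.3,-0.2,0,0,0,0,0,-0.3,-0.2,0,0,0,0,0,-0.3,-0.2,0,0,0,0,0,-0.3]}}

```text
time: 51.35
tool_pos: [528.3, 133.9, 300.2]
tcp_rot: [-180.0, -0.0, -3.3]
ft_force: [-0.7, 0.2, -0.2]
finger_gap: 29.7
grip_force: 0.0
```

```bash
python3 - <<'E'
from rect import *
st();np.set_printoptions(precision=1,suppress=True)
c=viewer.get_calibration("wrist");im=viewer.snapshot("wrist")
b=(500,740,-160,310)
print("marks",star(im,c,b,112))
top=viewer.snapshot("top");side=viewer.snapshot("side")
R=rectify(im,c,500,740,-150,310,102)  # 480 x 920
A=cv2.resize(R,(790,412))[:, :, ::-1]
B=np.hstack([cv2.resize(side[60:160,360:480],(220,183)),cv2.resize(top[125:245,240:480],(366,183)),cv2.resize(side[60:250,220:400],(204,183))])[:,:,::-1]
cv2.imwrite("pics/final.png",np.vstack([A,B]));print(A.shape,B.shape)
E
python3 chk.py D
```

```text
t51.4 [528.3 133.9 300.2] [-180.    -0.    -3.3] F [-0.7  0.2 -0.2] gap 29.7 grip 0.0
marks [(np.float64(680.72900390625), np.float64(232.768798828125), 4096), (np.float64(670.8488160291439), np.float64(130.83485124468731), 3294), (np.float64(670.244683644001), np.float64(20.48910475190337), 3809), (np.float64(665.7608261159227), np.float64(-87.79413724183877), 3002)]
(412, 790, 3) (183, 790, 3)
t51.5 [528.3 133.9 300.2] [-180.    -0.    -3.2] F [ 0.6 -0.2  0. ] gap 29.9 grip 0.0
top [467.1 154.2] [465 149   5  12  49] z187: [ 580.9 -342.9  180. ]
top [468.8 173.3] [467 167   5  13  52] z187: [ 514.4 -340.2  180. ]
top [470.6 192.1] [468 186   6  13  52] z187: [ 450. -338.  180.]
top [472.5 211.4] [470 206   6  12  54] z187: [ 385.1 -336.2  180. ]
top expected [array([473.3, 211.1]), array([471.4, 191.8]), array([469.6, 172.6]), array([467.9, 154. ])]
side [400.2  79.8] [396  76  10   8  35] z187: [ 571.6 -329.4  180. ]
side [415.9  88.7] [411  85  10   9  54] z187: [ 507.5 -329.9  180. ]
side [431.7  97.3] [427  92  11  12  74] z187: [ 446.5 -332.2  180. ]
side [448.6 107.9] [443 103  12  11  74] z187: [ 379.6 -328.9  180. ]
side expected [array([448.6, 105.8]), array([432.2,  95.7]), array([416.1,  85.9]), array([400.8,  76.5])]
```

View pics/final.png

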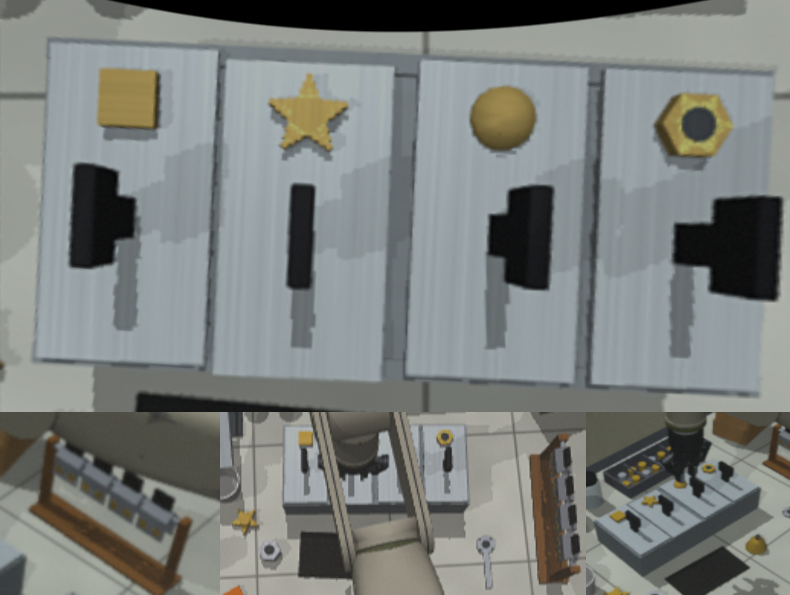

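The star lid is seated, but it sits about 5 mm toward −x and +y: its left gap is about 4 mm and its right gap about 14 mm. It looks knocked to the limit of its play. All four saddles hang upright. I regrasp the lid and centre it.

Run:
```python
from h import *
json.dump([528.3,133.9,300.2,-3.2],open('cmd.json','w'))
plan((603.4,134.5,220,-3.2),(603.4,134.5,141,-3.2))
plan((603.4,134.5,158,-3.1),(607.8,129.3,158,-3.1),(607.8,129.3,142,-3.1))
```

```text
(603.4, 134.5, 220, -3.2) -> [0.187, -0.012, 0.2] rz -0.0 dist 110
(603.4, 134.5, 141, -3.2) -> [0.187, -0.012, 0.398] rz -0.0 dist 176
(603.4, 134.5, 158, -3.1) -> [0.0, 0.0, -0.043] rz -0.0 dist 17
(607.8, 129.3, 158, -3.1) -> [0.012, 0.012, -0.043] rz -0.0 dist 18
(607.8, 129.3, 142, -3.1) -> [0.012, 0.012, -0.003] rz -0.0 dist 7
```

Emit:
{"method": "carry_out", "body": {"increments": [0.1,-0.006,0.05,0,0,0,-0.1,0.187,-0.012,0.12,0,0,0,-0.1,0.187,-0.012,0.2,0,0,0,-0.1,0.187,-0.012,0.2,0,0,0,-0.1,0.187,-0.012,0.28,0,0,0,-0.1,0.187,-0.012,0.35,0,0,0,-0.1,0.187,-0.012,0.397,0,0,0,-0.1,0.187,-0.012,0.397,0,0,0,-1,0.187,-0.012,0.397,0,0,0,-1,0.187,-0.012,0.397,0,0,0,-1]}}

```text
time: 52.85
tool_pos: [604.1, 134.5, 142.9]
tcp_rot: [-180.0, -0.1, -3.3]
ft_force: [0.1, 0.1, -1.6]
finger_gap: 10.9
grip_force: 69.3
```

Emit:
{"method": "carry_out", "body": {"increments": [0,0,-0.03,0,0,0,-1,0,0,-0.06,0,0,0,-1,0,0,-0.1,0,0,0,-1,0,0,-0.1,0,0,0,-1,0,0,-0.1,0,0,0,-1,0,0,-0.1,0,0,0,-1,0,0,-0.1,0,0,0,-1,0,0,-0.1,0,0,0,-1,0,0,-0.1,0,0,0,-1,0,0,-0.1,0,0,0,-1]}}

```text
time: 54.1
tool_pos: [603.3, 134.4, 181.4]
tcp_rot: [-180.0, 0.0, -3.2]
ft_force: [-0.3, 0.8, -1.5]
finger_gap: 11.1
grip_force: 69.4
```

Run:
```python
from rect import *
st();s=sense();z=s['tool_pos'][2]-45.4
json.dump([*s['tool_pos'],s['tcp_rot'][2]],open('cmd.json','w'))
c=viewer.get_calibration("wrist");im=viewer.snapshot("wrist");cv2.imwrite("pics/w14.png",im[:,:,::-1])
print("star",star(im,c,(620,740,70,180),z+16))
```

```text
t54.1 [603.3 134.4 181.4] [-180.     0.    -3.2] F [-0.3  0.8 -1.5] gap 11.1 grip 69.4
star [(np.float64(671.451790201005), np.float64(130.37609924623115), 3184)]
```

Emit:
{"method": "carry_out", "body": {"increments": [0.01,0.011,0,0,0,0,-1,0.01,0.011,0.03,0,0,0,-1,0.01,0.011,0.06,0,0,0,-1,0.01,0.011,0.08,0,0,0,-1,0.01,0.011,0.09,0,0,0,-1,0.01,0.011,0.099,0,0,0,-1,0.01,0.011,0.099,0,0,0,-1,0.01,0.011,0.099,0,0,0,-1,0.01,0.011,0.099,0,0,0,-1,0.01,0.011,0.099,0,0,0,-1]}}

```text
time: 55.4
tool_pos: [607.3, 129.9, 142.6]
tcp_rot: [-180.0, -0.1, -3.2]
ft_force: [-3.5, -0.3, 5.9]
finger_gap: 10.6
grip_force: 70.4
```

Emit:
{"method": "carry_out", "body": {"increments": [0,0,0,0,0,0,-0.6,0,0,0,0,0,0,-0.3,0,0,0,0,0,0,-0.3,0,0,0,0,0,0,-0.3,0,0,-0.05,0,0,0,-0.3,0,0,-0.15,0,0,0,-0.3,0,0,-0.3,0,0,0,-0.3,0,0,-0.4,0,0,0,-0.3,0,0,-0.4,0,0,0,-0.3,0,0,-0.4,0,0,0,-0.3]}}

```text
time: 56.65
tool_pos: [607.0, 129.8, 302.5]
tcp_rot: [-180.0, -0.1, -3.2]
ft_force: [0.1, 0.3, -1.1]
finger_gap: 30.1
grip_force: 0.0
```

Emit:
{"method": "carry_out", "body": {"increments": [-0.1,0,0,0,0,0,-0.3,-0.2,0,0,0,0,0,-0.3,-0.2,0,0,0,0,0,-0.3,-0.2,0,0,0,0,0,-0.3,-0.2,0,0,0,0,0,-0.3,-0.2,0,0,0,0,0,-0.3,-0.2,0,0,0,0,0,-0.3,-0.2,0,0,0,0,0,-0.3,-0.2,0,0,0,0,0,-0.3,-0.2,0,0,0,0,0,-0.3]}}

```text
time: 57.9
tool_pos: [527.2, 134.4, 301.8]
tcp_rot: [180.0, -0.0, -3.2]
ft_force: [-0.6, 0.2, -1.2]
finger_gap: 29.6
grip_force: 0.0
```

Run:
```python
from rect import *
st();np.set_printoptions(precision=1,suppress=True)
c=viewer.get_calibration("wrist");im=viewer.snapshot("wrist");cv2.imwrite("pics/w15.png",im[:,:,::-1])
print("marks",star(im,c,(500,740,-160,310),112))
R=rectify(im,c,500,740,-150,310,102,2);g=R.min(2)
# plate edges along case-y lines at case x=-70, -40(rows) : gaps between lids are darker
for dx in(-75,-45,80):
    o=np.array([613.2,75.4]);y=np.radians(-3.1);t=np.arange(-60,140,.5)
    P=[(o[0]+dx*np.cos(y)-v*np.sin(y),o[1]+dx*np.sin(y)+v*np.cos(y)) for v in t]
    v=np.array([g[int((740-p[0])*2),int((310-p[1])*2)] for p in P])
    m=v<np.median(v)*.87;e=np.flatnonzero(np.diff(m.astype(int)));print(dx,"dark edges (case y)",t[e])
for v in(20,85,30,78,-28,-80,132):
    t=np.arange(-112,112,.5);P=[(o[0]+a*np.cos(y)-v*np.sin(y),o[1]+a*np.sin(y)+v*np.cos(y)) for a in t]
    q=np.array([g[np.clip(int((740-p[0])*2),0,479),int((310-p[1])*2)] for p in P]).astype(int)
    m=q>140;e=np.flatnonzero(np.diff(m.astype(int)));print("case y",v,"x edges",t[e][[0,-1]],t[e][:4],t[e][-4:])
```

```text
t57.9 [527.2 134.4 301.8] [180.   -0.   -3.2] F [-0.6  0.2 -1.2] gap 29.6 grip 0.0
marks [(np.float64(674.5815184513007), np.float64(125.68617664851786), 3306), (np.float64(680.6729968145063), np.float64(232.78804214653272), 4081), (np.float64(670.2623424369748), np.float64(20.4590336134454), 3808), (np.float64(665.8048296394311), np.float64(-87.84882566986437), 3023)]
-75 dark edges (case y) [ -7.    4.   45.   49.5 102.  112. ]
-45 dark edges (case y) [-50.   -7.    4.   45.   58.  102.  111.5]
80 dark edges (case y) [-59.5 -54.   -6.    4.5  49.   56.5 102.  113. ]
case y 20 x edges [-92. 106.] [-92.  -20.5   4.   90.5] [  4.   90.5  96.  106. ]
case y 85 x edges [-92. 106.] [-92.   91.   96.5 106. ] [-92.   91.   96.5 106. ]
case y 30 x edges [-92.  105.5] [-92.  -20.5 -16.   64.5] [ 67.   90.5  97.  105.5]
case y 78 x edges [-92.5 106. ] [-92.5  91.   97.  106. ] [-92.5  91.   97.  106. ]
case y -28 x edges [-90.5 109. ] [-90.5  92.   96.  109. ] [-90.5  92.   96.  109. ]
case y -80 x edges [-91.  97.] [-91.  -38.5  24.   26.5] [26.5 28.5 92.5 97. ]
case y 132 x edges [-91.5 109.5] [-91.5 -22.   29.   90.5] [ 29.   90.5  94.5 109.5]
```

Centred: the gaps to the neighbouring lids are 10–11 mm on both sides, and the x edges match the neighbours within about 1 mm.

```bash
python3 chk.py E | grep -E "top \[|t5" ; python3 -c "
from bench import order
print(order.hand_in())"
```

```text
t58.0 [527.1 134.4 301.8] [-180.    -0.    -3.2] F [-0.   1.   0.4] gap 29.7 grip 0.0
top [467.1 154.2] [465 149   5  12  49] z187: [ 580.9 -342.9  180. ]
top [468.8 173. ] [467 167   5  12  49] z187: [ 515.6 -340.3  180. ]
top [470.6 192.2] [468 186   6  13  55] z187: [ 449.8 -338.1  180. ]
top [472.5 211.5] [470 206   6  12  53] z187: [ 385.  -336.3  180. ]
the job is handed in; nothing more can be done
None
```

I opened only the star compartment, hung all four saddles found there on the rail, put the star lid back centred to about 1 mm after one correction, and handed the job in at about 58 s; no verdict was returned.

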